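# Ready the vacuum impregnation chamber

## Robot

A 6-joint arm with a two-finger parallel gripper is mounted at the origin on the work surface. World frame = base frame: x ahead of the robot, y to its left, z up, the work surface at z = 0. Lengths are in m, angles in rad, forces in N, time in s.
With the tool pointing down it reaches from about 0.35 to 0.85 m from the base axis. Payload 8.1 kg.
Tool frame: the origin (TCP) lies on the centre line of the jaws, within the pads' length; the fingertips stand 17 mm ahead of it and the grasp point (between the pads) lies 2 mm behind it; z points along the fingers, y is the line along which they close (so a half turn about z gives the same grasp; the last joint's range is limited). The gripper opens to 93 mm and grips with 3 to 60 N. Pads are 15 mm wide; open, the fingers measure 128 mm over their backs; the gripper's body (75 mm by 188 mm) begins 65 mm behind the grasp point.
Start: joints at [1.04, 0.13, 1.488, -0, 1.523, -0.085], TCP at [0.259, 0.541, 0.236] pointing down, gripper open.
Joint ranges: [-2.96, 2.96], [-0.89, 2.26], [0.02, 2.5], [-1.34, 4.48], [0, 2.73], [-2.66, 2.66]. Speed limits (rad/s): [2.39, 2.39, 2.79, 3.14, 3.14, 3.14].

## Interface

Orientations are given as a rotation vector (axis times angle).
In Python, from plant import telemetry, viewer, order gives the robot as it stands.
- The arm moves only by the tool send_rows, never from a script. Its argument "plan" is a list that holds one entry, the list of rows, each a list of 5 numbers: the closure, from -1 (fully open) to 1 (shut), then the shift along the world's x, y, z normalised to -1 to 1, where 1 is 0.2 m, then the turn about the world's z normalised to -1 to 1, where 1 is 60 degrees. A call has 1 to 20 rows; each row is the pose to reach, as a shift and turn from the pose commanded when the call began; what a row does not reach only later rows make up. A row lasts 1/12 s, in which the tool goes at most 41.7 mm and 7.16 degrees, less where a joint would pass 70% of its speed; a pose out of reach is approached as far as the arm can. A call with a number of a shift or a turn outside -1 to 1 is refused whole. A call with a gripper value outside its range is refused whole. The fingers move at their own pace and stop on an object; "force" is the grip in N (left out, the last holds). Time passes only in rows, so rows that repeat a pose let the fingers close. It gives the time, the measured TCP pose, the force, the opening and the grip force at its end, in the units of the state.
- telemetry.read_state(): the state, without advancing time (a new reading comes with each control period).
- viewer.read_camera(name): name is "side" or "top" or "wrist"; returns (picture, depth): 384x512x3 uint8, blue, green, red; 384x512 float32, m along the optical axis (not along the pixel's ray), 0 where there is no reading.
- viewer.calibration(name): a dict with "camera_matrix" (3x3 intrinsics, pixels), "dist_coeffs" ([k1, k2, p1, p2, k3] as OpenCV has them; the pictures are not rectified), "extrinsics" (4x4, takes a point from camera to world coordinates); the wrist camera has in their place "hand_eye" (4x4, takes a point from camera to tool coordinates, whose origin is the TCP and whose axes are the flange's). Camera axes: x right, y up, looking along -z (the intrinsics and any distortion apply to the point x, -y, -z); pixel columns grow to the right and rows downward; lengths in m; the calibration is good to about 2 mm. A picture is of the moment at which its call begins: read the wrist's pose just before it. calibration takes no time and is no camera call.
- order.close_job(): hands the job in; it is judged then, once.
The state is a dict: "t": time; "q": joint angles; "dq": joint speeds; "joint_torque": joint torques, N m; "tool_pos": TCP position; "orientation": TCP orientation; "force": force on the tool from outside, world axes, zero at the start; "wrist_torque": the same for the moment, N m; "opening": finger opening in m; "gripper_force": force on a finger pad.
Only numpy, scipy, OpenCV 4.12 (cv2) and the standard library are available. Lean on these libraries where they do the work, as an engineer would, in place of code of your own. Each camera call takes 0.05 s, during which the arm holds its last target. There are 200 camera calls.

## Task

Get the vacuum chamber ready for impregnating the specimens. First lower the empty carousel over the square spindle inside the chamber so that it sits fully home and level; then stand every mounting cup that is on the bench upright in a carousel pocket of its own; and finally swing the hinged lid completely shut and, only then, swing the clamp arm right round over the lid's tab. Leave the bottles and the tray of finished mounts undisturbed.

Things in the scene. Friction and masses are not known exactly. Their poses are not given: they have to be found in the camera images.
- chamber: Round open aluminium vacuum chamber, fixed, turned by its yaw. Origin: centre of its underside, z up. Base disc 236 mm across, inner floor at z = 14 mm; wall 196 mm inside and 216 mm outside diameter, rim at z = 88 mm. Hinge block on its +y side (to 124 mm from the axis), brass valve on +x (to 163 mm), gauge at -25 deg (to 130 mm), all below the rim.
- spindle (a joint): Turning angle (rad) of the spindle about its vertical axis in the chamber; 0: its square sides are parallel to the chamber's x and y. It turns stiffly (about 0.12 N m) and stays where it is left.
- spindle_seat (a point): Centre of the spindle's round shoulder (48 mm diameter, 26 mm above the bench), on which the fitted carousel's underside rests. x and y axes are perpendicular to the faces of the square shaft and turn with it.
- spindle_tip (a point): Top centre of the steel square shaft, 22 mm above the shoulder (48 mm above the bench). Shaft 18 mm square, its top 4 mm tapering to 12 mm square. Axes as spindle_seat.
- carousel: Loose aluminium disc, 0.5 kg, 180 mm diameter, 6 mm thick, five round pockets. Origin: centre of its flat underside, z up. Below: square bore 19.6 mm wide, 26 mm deep, sides along the carousel's x and y (fits the shaft in any of four quarter-turns). On top: 42 mm square boss up to z = 30 mm, on it a black bar grip, 60 mm long along x, 14 mm thick along y, z = 30 to 56 mm.
- pocket0 (a point): Centre of carousel pocket 0, on the disc's top face (6 mm above the carousel's underside), 60 mm from its centre at 0 deg from the carousel's x. The pocket is a collar 42 mm inside and 50 mm outside diameter, standing 6 mm above the disc; a cup stands inside it on the disc.
- pocket1 (a point): Centre of carousel pocket 1, on the disc's top face (6 mm above the carousel's underside), 60 mm from its centre at 72 deg from the carousel's x. The pocket is a collar 42 mm inside and 50 mm outside diameter, standing 6 mm above the disc; a cup stands inside it on the disc.
- pocket2 (a point): Centre of carousel pocket 2, on the disc's top face (6 mm above the carousel's underside), 60 mm from its centre at 144 deg from the carousel's x. The pocket is a collar 42 mm inside and 50 mm outside diameter, standing 6 mm above the disc; a cup stands inside it on the disc.
- pocket3 (a point): Centre of carousel pocket 3, on the disc's top face (6 mm above the carousel's underside), 60 mm from its centre at 216 deg from the carousel's x. The pocket is a collar 42 mm inside and 50 mm outside diameter, standing 6 mm above the disc; a cup stands inside it on the disc.
- pocket4 (a point): Centre of carousel pocket 4, on the disc's top face (6 mm above the carousel's underside), 60 mm from its centre at 288 deg from the carousel's x. The pocket is a collar 42 mm inside and 50 mm outside diameter, standing 6 mm above the disc; a cup stands inside it on the disc.
- cup0: White round mounting cup, open at the top with a small metal specimen in it, 38 mm diameter, 32 mm high, 0.07 kg, standing on a 2 mm thick grey mat on the bench (its lower edge is chamfered by 3 mm). Origin: centre of its underside, z up. May be absent (between three and five of the cups are there).
- cup1: White round mounting cup, open at the top with a small metal specimen in it, 38 mm diameter, 32 mm high, 0.07 kg, standing on a 2 mm thick grey mat on the bench (its lower edge is chamfered by 3 mm). Origin: centre of its underside, z up. May be absent (between three and five of the cups are there).
- cup2: White round mounting cup, open at the top with a small metal specimen in it, 38 mm diameter, 32 mm high, 0.07 kg, standing on a 2 mm thick grey mat on the bench (its lower edge is chamfered by 3 mm). Origin: centre of its underside, z up. May be absent (between three and five of the cups are there).
- cup3: White round mounting cup, open at the top with a small metal specimen in it, 38 mm diameter, 32 mm high, 0.07 kg, standing on a 2 mm thick grey mat on the bench (its lower edge is chamfered by 3 mm). Origin: centre of its underside, z up. May be absent (between three and five of the cups are there).
- cup4: White round mounting cup, open at the top with a small metal specimen in it, 38 mm diameter, 32 mm high, 0.07 kg, standing on a 2 mm thick grey mat on the bench (its lower edge is chamfered by 3 mm). Origin: centre of its underside, z up. May be absent (between three and five of the cups are there).
- lid (a joint): Lid angle (rad): 0 fully shut, flat on the rim; grows as it opens; about 1.6 to 1.85 at the start (a little past upright); limit 1.95. The hinge is stiff (about 0.85 N m), so the lid stays at any angle and must be pushed down all the way.
- lid_hinge (a point): Middle of the lid's hinge line: 120 mm from the chamber's axis on its +y side, 88 mm above the bench; the hinge line runs along the chamber's x. Turns with the lid: the lid extends along this frame's -y, its outer face looks to +z and lies 13 mm off the hinge line.
- lid_tab (a point): Middle of the aluminium finger tab on the lid's free edge (60 mm along the hinge direction), 240 mm from the hinge line. The lid is a clear disc of 220 mm diameter and 12 mm thickness, its centre 120 mm from the hinge line, 0.55 kg; the tab, also 12 mm thick, ends 250 mm from the hinge line.
- clamp (a joint): Angle (rad) of the swing clamp about its upright post: 0 closed, the arm lying over the lid's tab; 1.9 to 2.5 at the start (swung well clear, away from the chamber); range 0 to 2.7, growing anticlockwise seen from above. Turns with slight friction (about 0.08 N m) and stays where it is left.
- clamp_pivot (a point): Clamp post axis, at the arm's top face (113 mm above the bench): in the chamber's frame at x = +50 mm, y = -122 mm. Turns with the clamp: the arm, 64 mm long, 14 mm wide and 10 mm thick, extends along this frame's -x; at clamp angle 0 its axes are the chamber's.
- clamp_grip (a point): Top centre of the upright black round grip on the clamp arm, 55 mm from the pivot: 16 mm diameter, 26 mm high, from 113 to 139 mm above the bench.
- resin_bottle: Bystander: white bottle, 64 mm diameter, 165 mm high, standing beyond the work. Origin: centre of its underside.
- hardener_bottle: Bystander: small amber bottle, 48 mm diameter, 120 mm high, standing beyond the work. Origin: centre of its underside.
- mount_tray: Bystander: low wooden tray, 46 by 130 by 22 mm, of finished black mounts, beyond the work. Origin: centre of its underside.
Not all that is in view belongs to the job. What is shaped like the cup4 but turquoise is not meant. What is shaped like the cup0 but purple is not meant.

How it is judged:
On the way, in this order (a step that is already met when the one before it is completed fails the run):
1. the carousel is fully home on the square spindle, level and let go (horizontal distance between carousel and spindle_seat below 0.004 m and z of carousel in the frame of spindle_seat below 0.003 m and angle between carousel's own z axis and vertical below 0.05 rad and contact force between carousel and the fingers below 0.1 N), for 0.3 s.
2. every cup stands in a pocket of the seated carousel (all of step 1 and (distance between cup0 and pocket0 below 0.006 m or distance between cup0 and pocket1 below 0.006 m or distance between cup0 and pocket2 below 0.006 m or distance between cup0 and pocket3 below 0.006 m or distance between cup0 and pocket4 below 0.006 m) and angle between each of cup0, cup1, cup2, cup3, cup4's own z axis and vertical below 0.1 rad and (distance between cup1 and pocket0 below 0.006 m or distance between cup1 and pocket1 below 0.006 m or distance between cup1 and pocket2 below 0.006 m or distance between cup1 and pocket3 below 0.006 m or distance between cup1 and pocket4 below 0.006 m) and (distance between cup2 and pocket0 below 0.006 m or distance between cup2 and pocket1 below 0.006 m or distance between cup2 and pocket2 below 0.006 m or distance between cup2 and pocket3 below 0.006 m or distance between cup2 and pocket4 below 0.006 m) and (distance between cup3 and pocket0 below 0.006 m or distance between cup3 and pocket1 below 0.006 m or distance between cup3 and pocket2 below 0.006 m or distance between cup3 and pocket3 below 0.006 m or distance between cup3 and pocket4 below 0.006 m) and (distance between cup4 and pocket0 below 0.006 m or distance between cup4 and pocket1 below 0.006 m or distance between cup4 and pocket2 below 0.006 m or distance between cup4 and pocket3 below 0.006 m or distance between cup4 and pocket4 below 0.006 m) and contact force between each of cup0, cup1, cup2, cup3, cup4 and the fingers below 0.1 N), for 0.3 s.
3. the lid is fully shut while the clamp is still swung clear (value of joint lid below 0.02 rad and value of joint clamp above 0.8 rad), for 0.2 s.
At the end, for the whole second after the job is handed in: Carousel on the spindle (centre within 4 mm, underside within 3 mm of the shoulder, level within 0.05 rad), every cup upright (0.1 rad) and at rest within 6 mm of a pocket's centre, lid shut (under 0.02 rad), clamp over its tab (under 0.12 rad) (all of step 1 and (distance between cup0 and pocket0 below 0.006 m or distance between cup0 and pocket1 below 0.006 m or distance between cup0 and pocket2 below 0.006 m or distance between cup0 and pocket3 below 0.006 m or distance between cup0 and pocket4 below 0.006 m) and angle between each of cup0, cup1, cup2, cup3, cup4's own z axis and vertical below 0.1 rad and (distance between cup1 and pocket0 below 0.006 m or distance between cup1 and pocket1 below 0.006 m or distance between cup1 and pocket2 below 0.006 m or distance between cup1 and pocket3 below 0.006 m or distance between cup1 and pocket4 below 0.006 m) and (distance between cup2 and pocket0 below 0.006 m or distance between cup2 and pocket1 below 0.006 m or distance between cup2 and pocket2 below 0.006 m or distance between cup2 and pocket3 below 0.006 m or distance between cup2 and pocket4 below 0.006 m) and (distance between cup3 and pocket0 below 0.006 m or distance between cup3 and pocket1 below 0.006 m or distance between cup3 and pocket2 below 0.006 m or distance between cup3 and pocket3 below 0.006 m or distance between cup3 and pocket4 below 0.006 m) and (distance between cup4 and pocket0 below 0.006 m or distance between cup4 and pocket1 below 0.006 m or distance between cup4 and pocket2 below 0.006 m or distance between cup4 and pocket3 below 0.006 m or distance between cup4 and pocket4 below 0.006 m) and linear speed of each of cup0, cup1, cup2, cup3, cup4 below 0.03 m/s and value of joint lid below 0.02 rad and value of joint clamp below 0.12 rad); the robot touches nothing.
It fails at once if the resin bottle is pushed more than 3 cm from its place or tipped (distance of resin_bottle from where it was at the start of the episode above 0.03 m or angle between resin_bottle's own z axis and vertical above 0.4 rad).
It fails at once if the hardener bottle is pushed more than 3 cm from its place or tipped (distance of hardener_bottle from where it was at the start of the episode above 0.03 m or angle between hardener_bottle's own z axis and vertical above 0.4 rad).
It fails at once if the mount tray is pushed more than 3 cm from its place or tipped (distance of mount_tray from where it was at the start of the episode above 0.03 m or angle between mount_tray's own z axis and vertical above 0.4 rad).
Of cup0, cup1, cup2, cup3, cup4 only 3 to 5 are there at a start; the rules pass over those that are not, and their reading is None.
At some moment in a run one of carousel, cup0, cup1, cup2, cup3, cup4 may be knocked a few centimetres aside while the robot is not near it.
It also fails if it takes over 210 s, if anything falls off the work surface, if the arm or the gripper's body presses on something with over 40 N, if the wrist force passes 120 N, or if a joint passes its speed limit or range.

## Working session

There is one attempt and no reset: what is moved stays moved. The work goes in short steps, Python scripts to look and compute and a tool call to move; the robot and the scene stay as the last step left them, time stands still between calls to the robot, and variables do not carry over. Pictures are saved under pics/ and viewed, at most 14 in all, crops included, and the job is handed in when it is done.

Besides the shell and the picture viewer there is one more tool, called after "Request:" as name(argument=value, ...) on one line, values as JSON. send_rows: Moves the arm, as the interface text tells. Scaled input: -1 to 1 covers 0.2 m each way for a shift and 60 degrees each way for a turn. Its arguments: {"type":"object","properties":{"plan":{"type":"array"},"force":{"type":"number"}},"required":["plan"]}

```bash
ls; mkdir -p pics
cat > h.py <<'E'
import numpy as np, cv2
from plant import telemetry, viewer, order
from scipy.spatial.transform import Rotation as R
def grab(n):
    s=telemetry.read_state(); p,d=viewer.read_camera(n); c=viewer.calibration(n)
    if n=='wrist':
        T=np.eye(4);T[:3,:3]=R.from_rotvec(s['orientation']).as_matrix();T[:3,3]=s['tool_pos'];E=T@np.array(c['hand_eye'])
    else: E=np.array(c['extrinsics'])
    return p,d,np.array(c['camera_matrix']),np.array(c['dist_coeffs']),E
def save(v,f):
    np.savez(''+f+'.npz',p=v[0],d=v[1],K=v[2],D=v[3],E=v[4]); cv2.imwrite('pics/'+f+'.png',v[0])
def load(f):
    z=np.load(''+f+'.npz'); return [z[k] for k in 'pdKDE']
def ray(v,uv):
    u=cv2.undistortPoints(np.array(uv,float).reshape(-1,1,2),v[2],v[3]).reshape(-1,2)
    return np.c_[u[:,0],-u[:,1],-np.ones(len(u))]
def atz(v,uv,z):
    r=ray(v,uv)@v[4][:3,:3].T; o=v[4][:3,3]; return o+r*((z-o[2])/r[:,2])[:,None]
def atd(v,uv):
    r=ray(v,uv); uv=np.array(uv).reshape(-1,2).astype(int); d=v[1][uv[:,1],uv[:,0]]
    return (r*d[:,None])@v[4][:3,:3].T+v[4][:3,3]
def cloud(v):
    h,w=v[1].shape; g=np.stack(np.meshgrid(np.arange(w),np.arange(h)),-1).reshape(-1,2)
    P=atd(v,g).reshape(h,w,3); P[v[1]==0]=np.nan; return P
def proj(v,P):
    Ei=np.linalg.inv(v[4]); q=np.atleast_2d(P)@Ei[:3,:3].T+Ei[:3,3]
    q=q*[1,-1,-1]; return cv2.projectPoints(q,np.zeros(3),np.zeros(3),v[2],v[3])[0].reshape(-1,2)
E
python3 - <<'E'
from h import *
a=grab('top');save(a,'top0');b=grab('side');save(b,'side0')
print(a[4].round(3),b[4].round(3),a[2][0,0],telemetry.read_state())
E
```

```text
pics
[[-0.009  0.978 -0.207  0.275]
 [-1.    -0.008  0.008 -0.116]
 [ 0.006  0.207  0.978  1.424]
 [ 0.     0.     0.     1.   ]] [[ 0.959  0.189 -0.211  0.304]
 [-0.283  0.658 -0.698 -0.891]
 [ 0.007  0.729  0.685  0.862]
 [ 0.     0.     0.     1.   ]] 420.8493442529911 {'t': 0.1, 'q': array([ 1.03961287e+00,  1.31059750e-01,  1.48915928e+00, -5.87632973e-06,
        1.52300149e+00, -8.53959106e-02]), 'dq': array([ 0.00171054, -0.00241084, -0.00266678,  0.00012362, -0.00053697,
       -0.00067099]), 'joint_torque': array([ 5.49087617e-04, -5.61333990e+01, -4.93098092e+01,  7.68760568e-02,
        2.90470873e-02, -5.23310018e-05]), 'tool_pos': array([0.25843676, 0.54095739, 0.23471389]), 'orientation': array([-6.94349042e-01, -3.06339839e+00,  2.43890040e-03]), 'force': array([-0.97048948, -0.42816782,  1.35659786]), 'wrist_torque': array([ 0.00062243, -0.02294648,  0.02588538]), 'gripper_force': 0.0, 'opening': 0.09308358227445739}
```

View pics/top0.png

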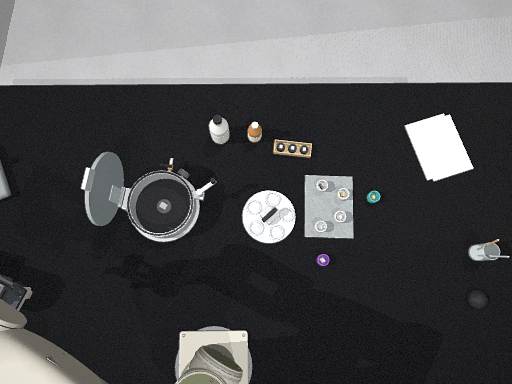

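View pics/side0.png

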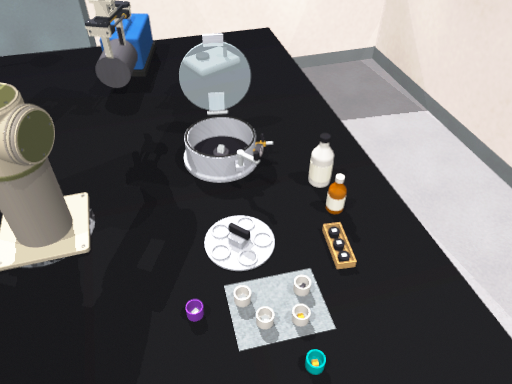

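Run:
```python
from h import *
v=load('top0')
a=cv2.resize(v[0][140:250,75:225],None,fx=4,fy=4,interpolation=3)
b=cv2.resize(v[0][165:275,235:385],None,fx=4,fy=4,interpolation=3)
cv2.imwrite('pics/c1.png',a[:,:600]);cv2.imwrite('pics/c2.png',b)
P=cloud(v)
for n,uv in dict(ch=(163,205),spin=(163,206),car=(270,216),resin=(219,124),hard=(254,128),cups1=(322,185),cups2=(343,193),cups3=(321,226),cups4=(340,216),clamp=(208,185)).items():
    print(n,P[uv[1],uv[0]].round(3))
```

```text
ch [0.514 0.167 0.042]
spin [0.509 0.166 0.048]
car [ 0.472 -0.187  0.053]
resin [ 0.758 -0.024  0.144]
hard [ 0.757 -0.137  0.11 ]
cups1 [ 0.583 -0.37   0.016]
cups2 [ 0.555 -0.441  0.013]
cups3 [ 0.442 -0.36   0.015]
cups4 [ 0.476 -0.426  0.014]
clamp [0.564 0.011 0.118]
```

View pics/c1.png

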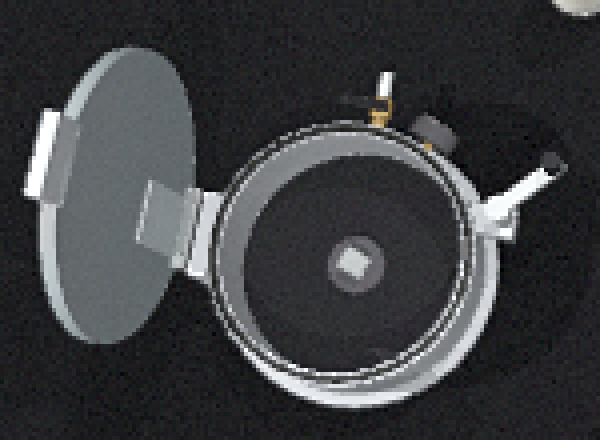

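View pics/c2.png

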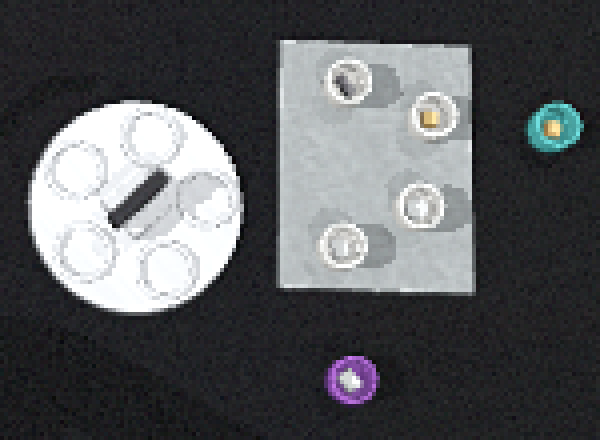

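Candidates for cups: white at top-picture (322,185), (343,193), (340,216) and (321,226) are the ones on the mat. The turquoise (373,196) and purple (323,260) are decoys. The crop confirms four white cups, carousel centred at about (269,217), chamber at about (163,205) and clamp swung out to the right. Moving up and over the chamber to look from close by.

Request:
send_rows(plan=[[[-1,0,0,1,0],[-1,0,0,1,0],[-1,0,0,1,0],[-1,0,0,1,0],[-1,0.2,-0.2,1,-0.1],[-1,0.4,-0.4,1,-0.2],[-1,0.6,-0.6,1,-0.3],[-1,0.8,-0.8,1,-0.39],[-1,1,-1,1,-0.39],[-1,1,-1,1,-0.39],[-1,1,-1,1,-0.39],[-1,1,-1,1,-0.39]]])

```text
t: 1.1
tool_pos: [0.4629, 0.3362, 0.4346]
orientation: [1.31, 2.854, -0.004]
force: [0.0, -0.0, 0.5]
opening: 0.093
gripper_force: 0.0
```

Request:
send_rows(plan=[[[-1,0.05,-0.2,0,0],[-1,0.1,-0.4,0,0],[-1,0.1,-0.6,0,0],[-1,0.1,-0.8,0,0],[-1,0.1,-1,0,0],[-1,0.1,-1,0,0],[-1,0.1,-1,0,0],[-1,0.1,-1,0,0]]])

```text
t: 1.77
tool_pos: [0.4786, 0.1417, 0.4355]
orientation: [-1.302, -2.859, -0.0]
force: [0.7, 0.2, -0.6]
opening: 0.0926
gripper_force: 0.0
```

Run:
```python
from h import *
s=telemetry.read_state();print(s['t'],s['tool_pos'],s['orientation'],s['q'],viewer.calibration('wrist'))
v=grab('wrist');save(v,'w1')
P=cloud(v);m=abs(P[...,2]-.088)<.003;q=P[m];print(m.sum(), np.median(q,0))
```

```text
1.7667 [0.47856658 0.14173885 0.435482  ] [-1.30201577e+00 -2.85855161e+00 -4.91876818e-04] [ 1.84792359e-01 -1.32872375e-01  1.39030250e+00  5.61935271e-04
  1.88437873e+00 -5.31025652e-01] {'camera_matrix': array([[325.01942295,   0.        , 253.60020948],
       [  0.        , 325.01942295, 193.83932008],
       [  0.        ,   0.        ,   1.        ]]), 'dist_coeffs': array([-0.07832434,  0.        ,  0.        ,  0.        ,  0.        ]), 'hand_eye': array([[ 8.60229474e-04,  9.65396822e-01,  2.60783886e-01,
         7.23994358e-02],
       [ 9.99999428e-01, -6.64789007e-04, -8.37642965e-04,
        -6.31718844e-04],
       [-6.35291597e-04,  2.60784457e-01, -9.65396842e-01,
        -1.48532557e-01],
       [ 0.00000000e+00,  0.00000000e+00,  0.00000000e+00,
         1.00000000e+00]])}
2517 [0.51242097 0.18579739 0.08701638]
```

View pics/w1.png

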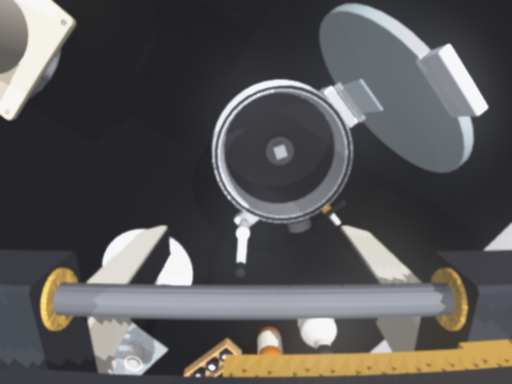

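```bash
cat >> h.py <<'E'
def circ(q):
    A=np.c_[2*q[:,:2],np.ones(len(q))];b=(q[:,:2]**2).sum(1)
    x=np.linalg.lstsq(A,b,rcond=None)[0];return x[:2],np.sqrt(x[2]+x[0]**2+x[1]**2)
def sq(v,uv,r,z,th):
    x,y=uv;g=cv2.cvtColor(v[0],6)[y-r:y+r+1,x-r:x+r+1];g=cv2.resize(g,None,fx=8,fy=8,interpolation=2)
    m=(g>th).astype('uint8');c=max(cv2.findContours(m,0,1)[0],key=cv2.contourArea)
    b=cv2.boxPoints(cv2.minAreaRect(c)); p=(b+.5)/8-.5+[x-r,y-r]; W=atz(v,p,z)
    e=W[1]-W[0];return W.mean(0),np.linalg.norm(W[1]-W[0]),np.linalg.norm(W[2]-W[1]),np.degrees(np.arctan2(e[1],e[0]))%90
E
python3 - <<'E'
from h import *
v=load('w1');P=cloud(v)
g=cv2.cvtColor(v[0],6);print(g[142:164,268:294])
m=(abs(P[...,2]-.088)<.004);m[230:]=0;q=P[m];c=np.array([.512,.17])
for i in range(8):
    r=np.hypot(*(q[:,:2]-c).T);k=(abs(r-.103)<.012);c,rr=circ(q[k])
print('rim',c,rr,k.sum())
for th in(120,140,160,180): print(sq(v,(280,152),9,.048,th))
ch=c
# hinge block / lid pts z .05-.1
m=(P[...,2]>.105)&(P[...,2]<.16);m[:200]=0;m[280:]=0;m[:,:220]=0;m[:,265:]=0;q=P[m];print('clamp pts',len(q)); 
for uv in[(243,218),(243,235),(242,252),(240,268)]:print(uv,P[uv[1],uv[0]].round(3))
for uv in[(330,92),(352,117),(345,100),(365,95),(420,60),(460,130),(470,95),(328,208),(336,218)]:print(uv,P[uv[1],uv[0]].round(3))
E
```

```text
[[ 71  82  89  92  91  90  89  87  84  84  85  85  85  87  89  92  95  94
   93  93  91  89  82  72  64  59]
 [ 78  88  92  92  90  88  86  85  84  84  84  86  90  94  99 100  97  95
   94  94  93  92  88  80  69  61]
 [ 85  92  93  93  90  86  85  85  86  89  94 100 109 118 124 123 112 100
   96  93  93  93  92  86  74  64]
 [ 89  93  94  93  90  87  89  92  98 108 118 128 143 153 158 155 134 109
   97  93  93  93  93  90  81  69]
 [ 92  95  94  93  93  96 106 115 127 141 152 161 173 180 183 179 154 119
   99  94  93  93  93  91  86  73]
 [ 93  94  94  94  98 116 137 151 160 170 178 183 190 194 195 191 170 131
  104  95  93  92  92  92  88  77]
 [ 94  94  94  95 104 131 164 179 184 188 191 194 196 197 200 197 180 145
  111  97  95  93  93  93  90  80]
 [ 95  95  95  95 104 134 172 191 194 196 196 197 198 199 200 198 187 156
  120 100  96  94  93  93  90  81]
 [ 95  94  94  95 100 126 165 189 197 197 197 197 198 200 201 200 191 168
  131 105  96  93  93  93  91  81]
 [ 95  95  94  94  98 116 153 184 196 197 197 197 199 200 201 200 195 179
  144 111  98  94  93  92  90  81]
 [ 94  95 
[... 1642 characters left out ...]
array([0.51142729, 0.17055957, 0.048     ]), np.float64(0.01777699801328617), np.float64(0.01941045182578587), np.float64(61.050123783379775))
(array([0.5115546 , 0.17055244, 0.048     ]), np.float64(0.015930179495153112), np.float64(0.017027190882676676), np.float64(60.91345235027544))
clamp pts 488
(243, 218) [0.536 0.048 0.068]
(243, 235) [0.545 0.04  0.114]
(242, 252) [0.563 0.016 0.112]
(240, 268) [0.571 0.004 0.138]
(330, 92) [0.503 0.289 0.074]
(352, 117) [0.556 0.286 0.072]
(345, 100) [0.526 0.293 0.091]
(365, 95) [0.525 0.298 0.171]
(420, 60) [0.507 0.314 0.31 ]
(460, 130) [0.578 0.302 0.305]
(470, 95) [0.548 0.314 0.335]
(328, 208) [0.638 0.153 0.053]
(336, 218) [0.664 0.149 0.048]
```

Chamber at (0.512, 0.170) with yaw about -7°, spindle square at about 61°, and clamp at about 2.3 rad, all matching the given sizes. The carousel yaw is about 131°, so it needs about +20° to fit. Going over the carousel now.

Request:
send_rows(plan=[[[-1,0,-0.2,0,0],[-1,0,-0.4,0,0],[-1,0,-0.6,0,0],[-1,0,-0.8,0,0],[-1,0,-1,0,0],[-1,0,-1,0,0]]])

```text
t: 2.32
tool_pos: [0.4787, -0.063, 0.4348]
orientation: [-1.306, -2.856, 0.004]
force: [0.5, 0.6, -0.1]
opening: 0.0931
gripper_force: 0.0
```

Request:
send_rows(plan=[[[-1,0,-0.2,-0.2,0],[-1,0,-0.4,-0.4,0],[-1,-0.03,-0.6,-0.6,0],[-1,-0.03,-0.65,-0.8,0],[-1,-0.03,-0.65,-0.92,0],[-1,-0.03,-0.65,-0.92,0],[-1,-0.03,-0.65,-0.92,0],[-1,-0.03,-0.65,-0.92,0]]])

```text
t: 2.98
tool_pos: [0.4726, -0.1869, 0.2506]
orientation: [-1.298, -2.857, -0.001]
force: [-0.2, 0.2, 1.6]
opening: 0.0931
gripper_force: 0.0
```

Run:
```python
from h import *
s=telemetry.read_state();print(s['t'],s['tool_pos'],s['orientation'])
v=grab('wrist');save(v,'w2')
P=cloud(v)
m=(P[...,2]>.05)&(P[...,2]<.065)&(v[0].max(2)<110);m[:, :120]=0;m[:,400:]=0
n,l,st,ce=cv2.connectedComponentsWithStats(m.astype('uint8'));i=1+st[1:,4].argmax();print(st[i],ce[i])
ys,xs=np.where(l==i);W=atz(v,np.c_[xs,ys],.056)
b=cv2.minAreaRect((W[:,:2]*1000).astype('float32'));B=cv2.boxPoints(b);e=B[1]-B[0];f=B[2]-B[1];print(b,np.linalg.norm(e),np.degrees(np.arctan2(e[1],e[0])),np.linalg.norm(f),np.median(P[l==i][:,2]))
```

```text
2.9833 [ 0.47263624 -0.18693713  0.25063972] [-1.29826686e+00 -2.85719370e+00 -1.06450913e-03]
[254 149  11  53 538] [259.33271375 175.06505576]
((476.09161376953125, -182.87570190429688), (10.887327194213867, 57.21869659423828), 41.633243560791016) 57.21869 -48.36677 10.887321 0.05525919561377643
```

View pics/w2.png

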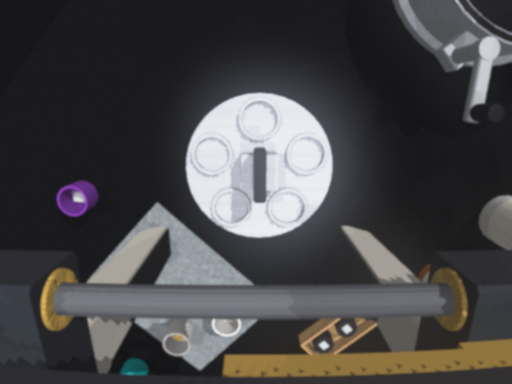

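Run:
```python
from h import *
v=load('w2');g=cv2.cvtColor(v[0],6);m=(g>110).astype('uint8');m[:90]=0;m[240:]=0;m[:,:180]=0;m[:,340:]=0
c=max(cv2.findContours(m,0,1)[0],key=cv2.contourArea);h=cv2.convexHull(c).reshape(-1,2)
W=atz(v,h,.006);print(circ(W))
# collars: top z .012
for u in [(259,120),(305,154),(286,207),(232,206),(212,155)]:print(atz(v,[u],.012).round(4))
v=load('w1'); print(atz(v,[(280,152)],.048))
```

```text
(array([ 0.47789637, -0.18368938]), np.float64(0.09100119865055503))
[[ 0.4389 -0.1396  0.012 ]]
[[ 0.5068 -0.1332  0.012 ]]
[[ 0.5346 -0.1971  0.012 ]]
[[ 0.483  -0.2404  0.012 ]]
[[ 0.4237 -0.2075  0.012 ]]
[[0.51166618 0.1699171  0.048     ]]
```

Request:
send_rows(plan=[[[-0.6,0.022,0.018,-0.2,0.008],[-0.6,0.022,0.018,-0.4,0.008],[-0.6,0.022,0.018,-0.6,0.008],[-0.6,0.022,0.018,-0.8,0.008],[-0.4,0.022,0.018,-0.9,0.008],[-0.2,0.022,0.018,-1,0.008],[-0.2,0.022,0.018,-1,0.008],[-0.2,0.022,0.018,-1,0.008],[0.3,0.022,0.018,-1,0.008],[1,0.022,0.018,-1,0.008],[1,0.022,0.018,-1,0.008],[1,0.022,0.018,-1,0.008],[1,0.022,0.018,-1,0.008],[1,0.022,0.018,-1,0.008]]], force=45)

```text
t: 4.2
tool_pos: [0.4773, -0.1852, 0.0521]
orientation: [1.289, 2.864, -0.0]
force: [-0.3, -0.9, -0.0]
opening: 0.0206
gripper_force: 0.0
```

Request:
send_rows(plan=[[[1,0,0,0,0],[1,0,0,0,0],[1,0,0,0,0],[1,0,0,0,0],[1,0,0,0.1,0],[1,0,0,0.2,0],[1,0,0,0.4,0],[1,0,0,0.6,0],[1,0,0,0.8,0],[1,0,0,0.9,0],[1,0,0,1,0],[1,0,0,1,0],[1,0,0,1,0]]])

```text
t: 5.28
tool_pos: [0.4771, -0.1853, 0.2514]
orientation: [1.289, 2.864, -0.001]
force: [0.8, 0.2, -4.7]
opening: 0.0138
gripper_force: 45.0
```

Run:
```python
from h import *
s=telemetry.read_state();print(s['t'],s['tool_pos'],s['force'],s['opening'],s['gripper_force'])
v=grab('wrist');save(v,'w3')
P=cloud(v)
m=(P[...,2]>.19)&(P[...,2]<.23)&(v[0].min(2)>120);m[240:]=0
h=cv2.convexHull(np.argwhere(m)[:,::-1].astype(np.int32)).reshape(-1,2)
print(np.median(P[m][:,2]),circ(atz(v,h,np.median(P[m][:,2]))))
q=P[m];A=np.c_[q[:,:2],np.ones(len(q))];k=np.linalg.lstsq(A,q[:,2],rcond=None)[0];print('tilt',k)
```

```text
5.2833 [ 0.47714328 -0.18529998  0.25138238] [ 0.84926736  0.2268218  -4.73092142] 0.01379512937662486 44.998072385787964
0.20509597664646023 (array([ 0.47630405, -0.18516536]), np.float64(0.08976417000686054))
tilt [ 0.02235895 -0.02500357  0.19260362]
```

View pics/w3.png

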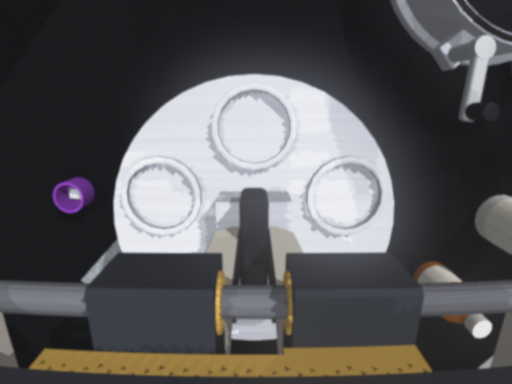

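Request:
send_rows(plan=[[[1,0,0.15,0,0],[1,0,0.3,0,0],[1,0,0.5,0,0],[1,0,0.7,0,0.1],[1,0,0.9,0,0.2],[1,0,1,0,0.32],[1,0,1,0,0.32],[1,0,1,0,0.32]]])

```text
t: 6.0
tool_pos: [0.4758, 0.0159, 0.2488]
orientation: [-0.79, -3.036, 0.002]
force: [-0.0, -0.5, -4.7]
opening: 0.0138
gripper_force: 45.0
```

Request:
send_rows(plan=[[[1,0.05,0.15,0,0],[1,0.1,0.3,0,0],[1,0.15,0.45,0,0],[1,0.17,0.6,0,0],[1,0.17,0.7,0,0],[1,0.17,0.78,0,0],[1,0.17,0.78,0,0],[1,0.17,0.78,0,0],[1,0.17,0.78,0,0]]])

```text
t: 6.75
tool_pos: [0.5109, 0.1694, 0.2503]
orientation: [-0.797, -3.037, 0.003]
force: [0.2, 0.2, -4.4]
opening: 0.0137
gripper_force: 45.0
```

Run:
```python
from h import *
s=telemetry.read_state();a=s['orientation'];print(s['t'],s['tool_pos'],2*np.degrees(np.arctan2(a[1],a[0]))-90,s['force'])
v=load('top0')
for th in(120,140,150,160): print(sq(v,(163,206),6,.048,th))
P=cloud(v);m=(abs(P[...,2]-.088)<.004);m[:,:110]=0;m[:,205:]=0;m[:165]=0;q=P[m];c=np.array([.512,.17])
for i in range(8):
    r=np.hypot(*(q[:,:2]-c).T);k=(abs(r-.103)<.012);c,rr=circ(q[k])
print(c,rr,k.sum())
```

```text
6.75 [0.51094741 0.16940168 0.25034853] -299.39306710670905 [ 0.19305181  0.16883254 -4.36039721]
(array([0.51188488, 0.16613477, 0.048     ]), np.float64(0.021871435186207343), np.float64(0.02692117841730372), np.float64(62.612330231947865))
(array([0.51196306, 0.16613782, 0.048     ]), np.float64(0.020301574471721418), np.float64(0.02464011128634858), np.float64(61.89361528850916))
(array([0.51205927, 0.16604829, 0.048     ]), np.float64(0.019621419329791903), np.float64(0.023962095685982926), np.float64(62.3063416777309))
(array([0.51208089, 0.16601341, 0.048     ]), np.float64(0.01882773954515162), np.float64(0.023280485777349848), np.float64(61.7985213136798))
[0.513716 0.167982] 0.10270676445753057 499
```

Request:
send_rows(plan=[[[1,0,0,-0.1,0.022],[1,0,0,-0.25,0.022],[1,0,0,-0.4,0.022],[1,0,0,-0.55,0.022],[1,0,0,-0.63,0.022],[1,0,0,-0.69,0.022],[1,0,0,-0.69,0.022],[1,0,0,-0.69,0.022]]])

```text
t: 7.42
tool_pos: [0.5112, 0.1701, 0.1137]
orientation: [-0.761, -3.048, 0.001]
force: [0.6, -0.2, -2.9]
opening: 0.0139
gripper_force: 45.0
```

Run:
```python
from h import *
v0=load('top0');v=grab('top');save(v,'top1')
s=telemetry.read_state();print(s['tool_pos'],s['force'])
P=cloud(v);g=v[0].min(2)
m=(abs(P[...,2]-.065)<.012)&(g>130);m[:,:110]=0;m[:,205:]=0;m[:165]=0
q=P[m];print(m.sum(),np.median(q,0))
im=cv2.resize(v[0][150:250,110:220],None,fx=6,fy=6,interpolation=2);cv2.imwrite('pics/c3.png',im[:600])
```

```text
[0.5119944  0.17051594 0.11488212] [ 0.66706625  0.93292123 -3.58829388]
983 [0.50621367 0.13489271 0.06771284]
```

View pics/c3.png

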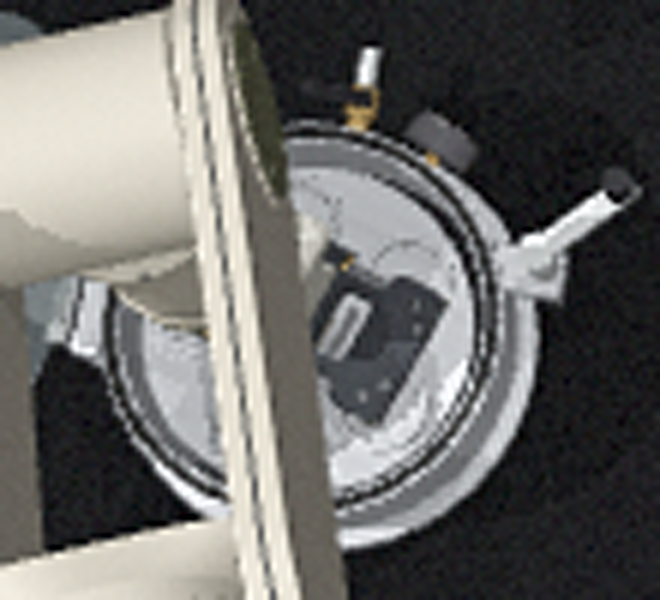

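Request:
send_rows(plan=[[[1,-0.003,-0.003,-0.02,0],[1,-0.003,-0.003,-0.04,0],[1,-0.003,-0.003,-0.055,0],[1,-0.003,-0.003,-0.07,0],[1,-0.003,-0.003,-0.085,0],[1,-0.003,-0.003,-0.095,0],[1,-0.003,-0.003,-0.1,0],[1,-0.003,-0.003,-0.1,0]]])

```text
t: 8.13
tool_pos: [0.5121, 0.1702, 0.0942]
orientation: [0.758, 3.045, 0.001]
force: [5.9, -2.3, -4.1]
opening: 0.0137
gripper_force: 45.0
```

Request:
send_rows(plan=[[[1,0.008,-0.004,0,0],[1,0.008,-0.004,-0.01,0],[1,0.008,-0.004,-0.02,0],[1,0.008,-0.004,-0.02,0]]])

```text
t: 8.47
tool_pos: [0.5124, 0.1696, 0.0893]
orientation: [0.758, 3.048, 0.0]
force: [4.8, -1.0, -5.9]
opening: 0.0137
gripper_force: 45.0
```

Run:
```python
from h import *
s=telemetry.read_state();print(s['tool_pos'],s['force'],s['wrist_torque'],s['orientation'])
```

```text
[0.5123563  0.16956798 0.08929114] [ 4.79785337 -1.01130417 -5.91469991] [-0.07623002 -0.96130024 -0.0336861 ] [7.58423587e-01 3.04810119e+00 2.97681243e-04]
```

Request:
send_rows(plan=[[[1,0.006,-0.001,-0.01,0],[1,0.008,-0.001,-0.025,0],[1,0.008,-0.001,-0.04,0],[1,0.008,-0.001,-0.05,0],[1,0.008,-0.001,-0.056,0],[1,0.008,-0.001,-0.056,0]]])

```text
t: 8.97
tool_pos: [0.5132, 0.1694, 0.0781]
orientation: [-0.758, -3.048, 0.001]
force: [0.4, 0.0, -5.0]
opening: 0.0138
gripper_force: 45.0
```

Request:
send_rows(plan=[[[1,0,0,-0.006,0],[1,0,0,-0.012,0],[1,0,0,-0.012,0]]])

```text
t: 9.22
tool_pos: [0.5137, 0.1694, 0.0778]
orientation: [-0.758, -3.049, 0.0]
force: [-8.3, -1.8, 13.9]
opening: 0.0138
gripper_force: 45.0
```

Request:
send_rows(plan=[[[0.4,0,0,0.01,0],[0.2,0,0,0.01,0],[0.2,0,0,0.01,0],[0.2,0,0,0.01,0],[0.2,0,0,0.05,0],[0.2,0,0,0.2,0],[0.2,0,0,0.4,0],[0.2,0,0,0.6,0],[0.2,0,0,0.8,0],[0.2,0,0,1,0],[0.2,0,0,1,0],[0.2,0,0,1,0]]])

```text
t: 10.22
tool_pos: [0.5154, 0.1698, 0.2803]
orientation: [0.757, 3.042, 0.005]
force: [-0.1, 0.8, -0.3]
opening: 0.0373
gripper_force: 0.0
```

Run:
```python
from h import *
s=telemetry.read_state();print(s['t'],s['tool_pos'],s['opening'],s['q'])
v=grab('wrist');save(v,'w4');P=cloud(v)
m=(abs(P[...,2]-.032)<.006)&(v[0].min(2)>110);m[250:]=0
q=P[m];A=np.c_[q[:,:2]-q[:,:2].mean(0),np.ones(len(q))];k=np.linalg.lstsq(A,q[:,2],rcond=None)[0];print(m.sum(),'plane',k)
```

```text
10.2167 [0.51544267 0.16979491 0.2802893 ] 0.037263374343151995 [ 2.23730875e-01 -4.67071573e-02  1.58946349e+00  6.24148598e-06
  1.59164511e+00 -8.59446677e-01]
15407 plane [-1.63237897e-05  4.61401562e-04  3.20425853e-02]
```

View pics/w4.png

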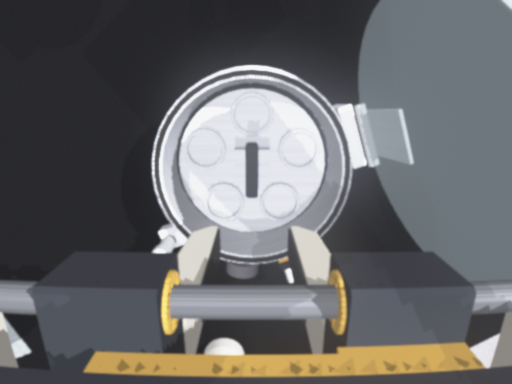

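Request:
send_rows(plan=[[[-0.3,0,-0.2,0,0],[-0.3,0,-0.4,0,0],[-0.3,0,-0.6,0,0],[-0.3,0,-0.8,0,0],[-0.3,0,-1,0,0],[-0.3,0,-1,0,0]]])

```text
t: 10.77
tool_pos: [0.5123, -0.0368, 0.2736]
orientation: [-0.766, -3.043, 0.005]
force: [0.1, -0.1, 0.1]
opening: 0.0605
gripper_force: 0.0
```

Request:
send_rows(plan=[[[-0.3,0,-0.2,0,0],[-0.3,0,-0.4,0,0],[-0.3,0,-0.6,0,0],[-0.3,0,-0.8,0,0],[-0.3,0,-1,0,0],[-0.3,0,-1,0,0]]])

```text
t: 11.27
tool_pos: [0.5119, -0.2361, 0.2732]
orientation: [-0.765, -3.043, 0.002]
force: [0.7, -0.3, 0.3]
opening: 0.0609
gripper_force: 0.0
```

Request:
send_rows(plan=[[[-0.3,0,-0.2,0,0],[-0.3,0,-0.4,0,0],[-0.3,0,-0.6,0,0],[-0.3,0,-0.8,0,0],[-0.3,0,-0.85,0,0],[-0.3,0,-0.85,0,0],[-0.3,0,-0.85,0,0]]])

```text
t: 11.85
tool_pos: [0.5133, -0.3997, 0.2739]
orientation: [-0.759, -3.045, -0.004]
force: [0.6, 1.1, 0.4]
opening: 0.0606
gripper_force: 0.0
```

```bash
cat >> h.py <<'E'
def cups(v):
    P=cloud(v);p=v[0].astype(int);m=(P[...,2]>.022)&(P[...,2]<.045)&(p.min(2)>100)&(np.ptp(p,axis=2)<60)
    m=cv2.morphologyEx(m.astype('uint8'),cv2.MORPH_CLOSE,np.ones((3,3)))
    out=[]
    for c in cv2.findContours(m,0,1)[0]:
        if cv2.contourArea(c)<150: continue
        h=cv2.convexHull(c).reshape(-1,2);W=atz(v,h,.034);cc,r=circ(W);out.append((cc.round(4),r.round(4),h.mean(0).round()))
    return out
E
python3 - <<'E'
from h import *
v=load('w4');u=[(252,112),(206,147),(225,200),(279,200),(297,147)]
W=atz(v,u,.038)[:,:2];c=W.mean(0);d=W-c;print('cen',c,np.hypot(*d.T),np.degrees(np.arctan2(d[:,1],d[:,0])))
s=telemetry.read_state();print(s['t'],s['tool_pos'],s['orientation'])
v=grab('wrist');save(v,'w5')
for o in cups(v):print(o)
E
```

```text
cen [0.50988731 0.17131202] [0.05935238 0.05802298 0.05863049 0.05891841 0.05738119] [ 151.82659519 -136.39888678  -62.93421838    7.37944879   80.74326856]
11.85 [ 0.51332536 -0.39968442  0.27387652] [-0.75901349 -3.04546321 -0.0036293 ]
(array([ 0.755, -0.146]), np.float64(0.0232), array([496., 237.]))
(array([ 0.5473, -0.4351]), np.float64(0.0196), array([243., 204.]))
(array([ 0.5769, -0.365 ]), np.float64(0.0197), array([303., 200.]))
(array([ 0.4716, -0.4203]), np.float64(0.0187), array([221., 145.]))
(array([ 0.4389, -0.3546]), np.float64(0.0189), array([258.,  95.]))
```

View pics/w5.png

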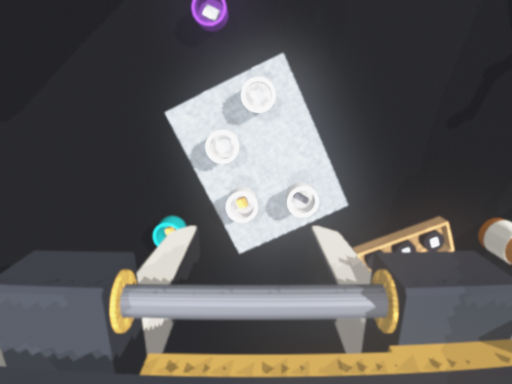

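Carousel is home: disc top reads 32 mm and level. The four white cups are at wrist pixels (243,204), (303,200), (221,145) and (258,95), with radii of about 19 mm as given. Taking the first at (0.549, -0.436).

Request:
send_rows(plan=[[[-0.3,0.18,-0.18,-0.2,0],[-0.3,0.18,-0.18,-0.4,0],[-0.3,0.18,-0.18,-0.6,0],[-0.3,0.18,-0.18,-0.8,0],[-0.3,0.18,-0.18,-0.9,0],[-0.3,0.18,-0.18,-1,0],[-0.3,0.18,-0.18,-1,0],[-0.3,0.18,-0.18,-1,0],[-0.3,0.18,-0.18,-1,0]]], force=20)

```text
t: 12.65
tool_pos: [0.5512, -0.4363, 0.0786]
orientation: [0.756, 3.047, -0.002]
force: [-0.6, -0.9, 0.3]
opening: 0.0603
gripper_force: 0.0
```

Run:
```python
from h import *
v=grab('wrist');save(v,'w6');s=telemetry.read_state();print(s['t'],s['tool_pos'],s['orientation'])
for o in cups(v):print(o)
```

```text
12.7 [ 0.55150334 -0.43700199  0.07948166] [ 0.75594585  3.04513833 -0.00323743]
(array([ 0.5475, -0.4352]), np.float64(0.0196), array([252., 217.]))
(array([ 0.5768, -0.366 ]), np.float64(0.0202), array([372., 210.]))
(array([ 0.4718, -0.4208]), np.float64(0.0189), array([213.,  97.]))
(array([ 0.4413, -0.3569]), np.float64(0.0183), array([287.,  14.]))
```

View pics/w6.png

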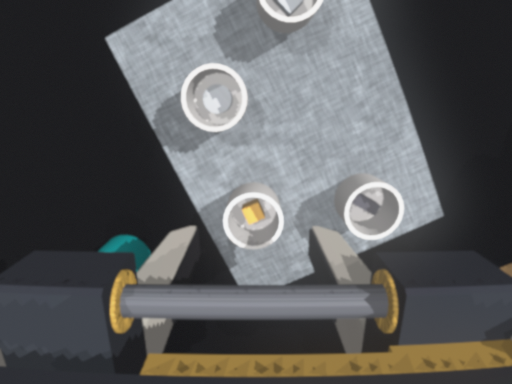

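Request:
send_rows(plan=[[[-0.3,-0.01,0.002,-0.12,0],[-0.3,-0.01,0.002,-0.22,0],[-0.3,-0.01,0.002,-0.257,0],[-0.3,-0.01,0.002,-0.257,0],[-0.3,-0.01,0.002,-0.257,0],[0.1,-0.01,0.002,-0.257,0],[0.3,-0.01,0.002,-0.257,0],[0.4,-0.01,0.002,-0.257,0],[0.4,-0.01,0.002,-0.257,0],[0.4,-0.01,0.002,-0.257,0],[0.4,-0.01,0.002,-0.257,0],[0.4,-0.01,0.002,-0.257,0]]])

```text
t: 13.7
tool_pos: [0.5482, -0.4366, 0.0257]
orientation: [0.758, 3.047, -0.001]
force: [-1.5, 0.6, 4.6]
opening: 0.0377
gripper_force: 20.0
```

Request:
send_rows(plan=[[[0,0,0,0,0],[-0.1,0,0,0,0],[-0.1,0,0,0.016,0],[-0.1,0,0,0.016,0],[0.4,0,0,0.016,0],[0.4,0,0,0.016,0],[0.4,0,0,0.016,0],[0.4,0,0,0.016,0],[0.4,0,0,0.016,0]]])

```text
t: 14.45
tool_pos: [0.5476, -0.4362, 0.0277]
orientation: [-0.759, -3.048, -0.0]
force: [0.3, 0.1, -0.1]
opening: 0.0376
gripper_force: 20.0
```

Request:
send_rows(plan=[[[0.4,0,0,0.1,0],[0.4,0,0,0.25,0],[0.4,0,0,0.45,0],[0.4,0,0,0.65,0],[0.4,0,0.1,0.85,0],[0.4,0,0.2,1,0],[0.4,0,0.4,1,-0.12],[0.4,0,0.6,1,-0.24],[0.4,0,0.8,1,-0.36],[0.4,0,1,1,-0.48],[0.4,0,1,1,-0.6],[0.4,0,1,1,-0.6]]])

```text
t: 15.45
tool_pos: [0.5479, -0.2339, 0.228]
orientation: [1.667, 2.663, 0.0]
force: [-0.3, -0.1, -0.8]
opening: 0.0376
gripper_force: 20.0
```

Request:
send_rows(plan=[[[0.4,0,0.2,0,0],[0.4,0,0.4,0,0],[0.4,0,0.6,0,0],[0.4,0,0.8,0,0],[0.4,0,1,0,0],[0.4,0,1,0,0]]])

```text
t: 15.95
tool_pos: [0.5477, -0.0309, 0.2279]
orientation: [-1.651, -2.671, -0.004]
force: [0.5, -0.5, -0.6]
opening: 0.0375
gripper_force: 20.0
```

Request:
send_rows(plan=[[[0.4,-0.02,0.2,0,0],[0.4,-0.044,0.4,0,0],[0.4,-0.044,0.6,0,0],[0.4,-0.044,0.74,0,0],[0.4,-0.044,0.74,0,0],[0.4,-0.044,0.74,-0.2,0],[0.4,-0.044,0.74,-0.4,0],[0.4,-0.044,0.74,-0.6,0],[0.4,-0.044,0.74,-0.7,0],[0.4,-0.044,0.74,-0.75,0],[0.4,-0.044,0.74,-0.75,0],[0.4,-0.044,0.74,-0.75,0]]])

```text
t: 16.95
tool_pos: [0.5397, 0.1109, 0.0786]
orientation: [1.662, 2.665, 0.0]
force: [0.3, -1.5, -0.6]
opening: 0.0377
gripper_force: 20.0
```

Run:
```python
from h import *
s=telemetry.read_state();a=s['orientation'];print(s['t'],s['tool_pos'],(2*np.degrees(np.arctan2(a[1],a[0]))-90)%180,s['force'])
v=grab('wrist');save(v,'w7');cv2.imwrite('pics/w7c.png',v[0])
```

```text
16.95 [0.53974261 0.11091432 0.07860925] 26.08716044046031 [ 0.3127197  -1.51718923 -0.64632805]
```

View pics/w7c.png

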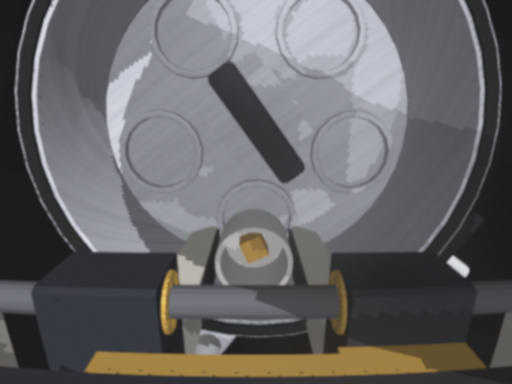

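```bash
cat >> h.py <<'E'
def fitcar(v,uv,ang0):
    # uv: 4 pocket pixels with nominal indices -> centre,yaw
    from scipy.optimize import least_squares
    W=atz(v,[u for u,_ in uv],.038)[:,:2];k=np.array([i for _,i in uv])
    f=lambda x:(np.c_[x[0]+.06*np.cos(x[2]+k*np.radians(72)),x[1]+.06*np.sin(x[2]+k*np.radians(72))]-W).ravel()
    r=least_squares(f,[.513,.169,np.radians(ang0)]);return r.x[:2],np.degrees(r.x[2]),np.abs(r.fun).max()
E
python3 - <<'E'
from h import *
v=load('w7');s=telemetry.read_state();print(s['tool_pos'])
c,y,e=fitcar(v,[((193,34),4),((319,33),0),((162,151),3),((349,151),1)],152);print(c,y,e)
print(c+.06*np.array([np.cos(np.radians(y+144)),np.sin(np.radians(y+144))]))
# cup rim: hull of left/right/upper edge pixels
print(atz(v,[(254,254)],s['tool_pos'][2]+.0063))
E
```

```text
[0.54062292 0.1112177  0.0798191 ]
[0.49880357 0.19581576] -27.450862214601123 0.06017852635632592
[0.47198566 0.24948884]
[[0.53741573 0.11489831 0.0861191 ]]
```

Run:
```python
from h import *
v=load('w7')
c,y,e=fitcar(v,[((193,34),0),((319,33),4),((162,151),1),((349,151),3)],152);print(c,y,e)
print(c+.06*np.array([np.cos(np.radians(y+144)),np.sin(np.radians(y+144))]))
```

```text
[0.51212519 0.16893593] 152.17679352746413 0.0027193783128434124
[0.53859373 0.1150897 ]
```

Run:
```python
from h import *
v=load('w7');P=cloud(v);tp=np.array([.5402,.111])
m=(np.abs(P[...,2]-.086)<.004)&(np.hypot(P[...,0]-tp[0],P[...,1]-tp[1])<.03)&(v[0].min(2)>90)
ys,xs=np.where(m);print(m.sum(),xs.min(),xs.max(),ys.min(),ys.max())
im=cv2.resize(v[0][200:300,190:320],None,fx=6,fy=6,interpolation=2);cv2.imwrite('pics/c4.png',im)
for f in((193,34),(319,33)):print(P[f[1],f[0]])
```

```text
1238 194 316 225 284
[0.45927826 0.19660342 0.03148909]
[0.52251915 0.22823352 0.03174514]
```

View pics/c4.png

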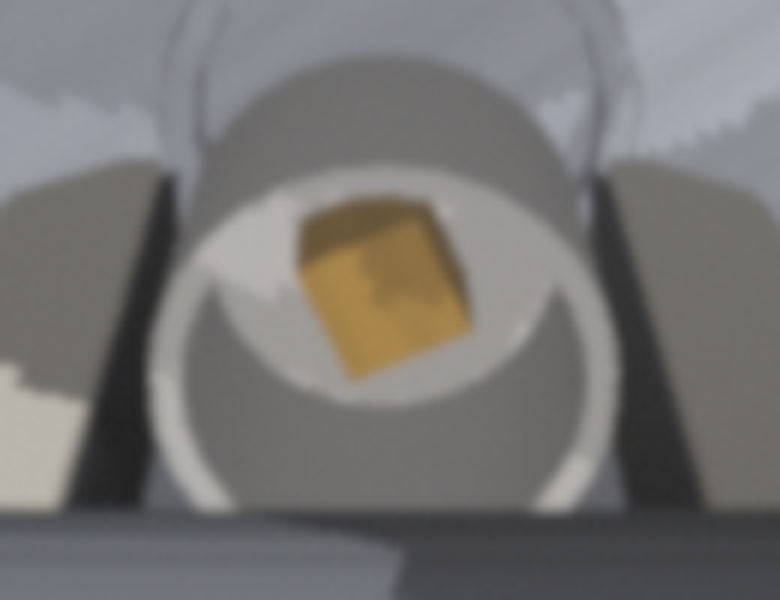

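Request:
send_rows(plan=[[[0.4,-0.005,0.022,0,0],[0.4,-0.005,0.022,0,0],[0.4,-0.005,0.022,-0.03,0],[0.4,-0.005,0.022,-0.06,0],[0.4,-0.005,0.022,-0.08,0],[0.4,-0.005,0.022,-0.1,0],[0.4,-0.005,0.022,-0.107,0],[0.4,-0.005,0.022,-0.107,0]]])

```text
t: 17.67
tool_pos: [0.5378, 0.1159, 0.0563]
orientation: [-1.663, -2.665, 0.001]
force: [-2.3, -0.4, 2.9]
opening: 0.0382
gripper_force: 20.0
```

Request:
send_rows(plan=[[[0.1,0,0,0,0],[0,0,0,0,0],[0,0,0,0,0],[0,0,0,0.04,0],[0,0,0,0.15,0],[0,0,0,0.35,0],[0,0,0,0.55,0],[0,0,0,0.75,0],[0,0,0,0.9,0],[0,0,0,0.9,0],[0,0,0,0.9,0]]])

```text
t: 18.58
tool_pos: [0.5395, 0.1164, 0.24]
orientation: [1.661, 2.661, 0.006]
force: [-1.1, 0.1, -0.3]
opening: 0.0466
gripper_force: 0.0
```

```bash
cat >> h.py <<'E'
def topcup(v,cen,zt):
    P=cloud(v);m=(abs(P[...,2]-zt)<.005)&(np.hypot(P[...,0]-cen[0],P[...,1]-cen[1])<.03)&(v[0].min(2)>90)
    h=cv2.convexHull(np.argwhere(m)[:,::-1].astype(np.int32)).reshape(-1,2);return m.sum(),circ(atz(v,h,zt))
E
python3 - <<'E'
from h import *
s=telemetry.read_state();print(s['t'],s['tool_pos'],s['opening'])
v=grab('wrist');save(v,'w8')
print(topcup(v,(.5388,.1152),.064))
E
```

```text
18.5833 [0.53948956 0.11641682 0.2400059 ] 0.04658734939587778
(np.int64(318), (array([0.53722149, 0.11602276]), np.float64(0.018951387585285168)))
```

View pics/w8.png

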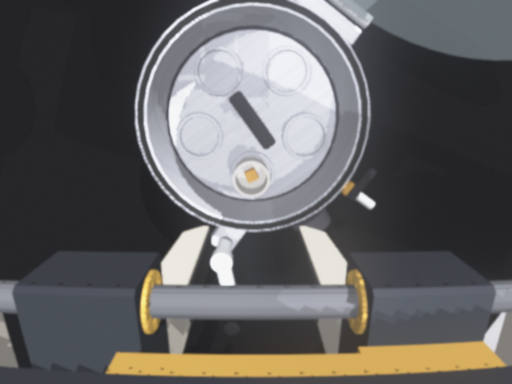

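The first cup stands in its pocket, at wrist pixel (251,177). My picture views are used up, so from here I'll check by measured numbers. Next cup.

Request:
send_rows(plan=[[[0,0,-0.2,0,0.12],[0,0,-0.4,0,0.24],[0,0,-0.6,0,0.36],[-0.3,0,-0.8,0,0.48],[-0.3,0,-1,0,0.6],[-0.3,0,-1,0,0.6]]])

```text
t: 19.13
tool_pos: [0.5363, -0.0881, 0.2341]
orientation: [-0.752, -3.047, 0.003]
force: [0.7, 1.0, -0.5]
opening: 0.0593
gripper_force: 0.0
```

Request:
send_rows(plan=[[[-0.3,0.04,-0.2,0,0],[-0.3,0.08,-0.4,0,0],[-0.3,0.12,-0.6,0,0],[-0.3,0.16,-0.8,0,0],[-0.3,0.19,-1,0,0],[-0.3,0.19,-1,0,0]]])

```text
t: 19.63
tool_pos: [0.5741, -0.2901, 0.2325]
orientation: [-0.765, -3.042, 0.002]
force: [0.7, -0.7, -0.3]
opening: 0.0607
gripper_force: 0.0
```

Request:
send_rows(plan=[[[-0.3,0,-0.2,-0.1,0],[-0.3,0,-0.41,-0.3,0],[-0.3,0,-0.41,-0.5,0],[-0.3,0,-0.41,-0.7,0],[-0.3,0,-0.41,-0.8,0],[-0.3,0,-0.41,-0.8,0],[-0.3,0,-0.41,-0.8,0]]])

```text
t: 20.22
tool_pos: [0.5732, -0.3638, 0.0723]
orientation: [-0.757, -3.041, -0.005]
force: [0.5, 0.0, -0.9]
opening: 0.0602
gripper_force: 0.0
```

```bash
cat >> h.py <<'E'
def st():
    s=telemetry.read_state();a=s['orientation'];print('t',round(s['t'],2),'tcp',s['tool_pos'].round(4),'yaw',round((2*np.degrees(np.arctan2(a[1],a[0]))-90)%180,1),'F',s['force'].round(1),'op',round(s['opening'],4),'j6',s['q'][5].round(2));return s
E
python3 - <<'E'
from h import *
v=grab('wrist');save(v,'w9');st()
for o in cups(v):print(o)
E
```

```text
t 20.27 tcp [ 0.5754 -0.3652  0.076 ] yaw 62.1 F [ 0.  -0.1  0.3] op 0.0603 j6 -1.72
(array([ 0.5771, -0.3643]), np.float64(0.0197), array([254., 233.]))
(array([ 0.4726, -0.4185]), np.float64(0.0201), array([ 89., 124.]))
(array([ 0.4407, -0.354 ]), np.float64(0.0199), array([157.,  30.]))
```

Request:
send_rows(plan=[[[-0.3,0.01,0,-0.12,0],[-0.3,0.01,0,-0.2,0],[-0.3,0.01,0,-0.238,0],[-0.3,0.01,0,-0.238,0],[0,0.01,0,-0.238,0],[0.2,0.01,0,-0.238,0],[0.4,0.01,0,-0.238,0],[0.4,0.01,0,-0.238,0],[0.4,0.01,0,-0.238,0],[0.4,0.01,0,-0.238,0],[0.4,0.01,0,-0.238,0]]])

```text
t: 21.18
tool_pos: [0.5788, -0.3663, 0.0305]
orientation: [0.758, 3.047, -0.001]
force: [-1.0, 0.5, 6.9]
opening: 0.0377
gripper_force: 20.0
```

Request:
send_rows(plan=[[[0.4,0,0,0.1,0],[0.4,0,0,0.25,0],[0.4,0,0,0.45,0],[0.4,0,0,0.65,0],[0.4,0,0.1,0.85,0],[0.4,0,0.2,1,0],[0.4,0,0.4,1,0.12],[0.4,0,0.6,1,0.24],[0.4,0,0.8,1,0.36],[0.4,0,1,1,0.48],[0.4,0,1,1,0.6],[0.4,0,1,1,0.6]]])

```text
t: 22.18
tool_pos: [0.578, -0.1635, 0.2292]
orientation: [-0.236, 3.132, -0.0]
force: [0.1, -0.3, 0.1]
opening: 0.0372
gripper_force: 20.0
```

Request:
send_rows(plan=[[[0.4,0,0.2,0,0],[0.4,0,0.4,0,0],[0.4,0,0.6,0,0],[0.4,0,0.8,0,0],[0.4,0,1,0,0],[0.4,0,1,0,0]]])

```text
t: 22.68
tool_pos: [0.5777, 0.0396, 0.2289]
orientation: [-0.22, 3.134, 0.004]
force: [-0.2, -0.9, -0.4]
opening: 0.0371
gripper_force: 20.0
```

Request:
send_rows(plan=[[[0.4,-0.01,0.2,0,0],[0.4,-0.02,0.4,0,0],[0.4,-0.03,0.6,0,0],[0.4,-0.03,0.72,0,0],[0.4,-0.03,0.72,0,0],[0.4,-0.03,0.72,-0.2,0],[0.4,-0.03,0.72,-0.4,0],[0.4,-0.03,0.72,-0.6,0],[0.4,-0.03,0.72,-0.7,0],[0.4,-0.03,0.72,-0.72,0],[0.4,-0.03,0.72,-0.72,0],[0.4,-0.03,0.72,-0.72,0]]])

```text
t: 23.68
tool_pos: [0.5733, 0.1774, 0.0865]
orientation: [-0.217, 3.132, 0.0]
force: [0.3, -0.2, 0.3]
opening: 0.0375
gripper_force: 20.0
```

Run:
```python
from h import *
v=grab('wrist');save(v,'w10');s=st();g=cv2.cvtColor(v[0],6)
# cup rim width check from depth + bar centre & collars via template? use cup in p2
print(topcup(v,(.5388,.1152),.064))
P=cloud(v)
m=(P[...,2]>.073)&(P[...,2]<.09)&(v[0].max(2)<110)&(np.hypot(P[...,0]-.513,P[...,1]-.169)<.045)
n,l,S,ce=cv2.connectedComponentsWithStats(m.astype('uint8'));i=1+S[1:,4].argmax();ys,xs=np.where(l==i);W=atz(v,np.c_[xs,ys],.082)
print('bar',cv2.minAreaRect((W[:,:2]*1000).astype('float32')))
for k in range(5):
    a=np.radians(152.1+72*k);print(k,proj(v,[.513+.06*np.cos(a),.1694+.06*np.sin(a),.038]).round(0))
```

```text
t 23.73 tcp [0.574  0.1778 0.0875] yaw 97.9 F [ 1.1  0.2 -0.3] op 0.0373 j6 -1.49
(np.int64(1274), (array([0.53699344, 0.11586574]), np.float64(0.019105032442970765)))
bar ((512.1826782226562, 169.28318786621094), (13.472297668457031, 58.45732116699219), 62.00868225097656)
0 [[316.  41.]]
1 [[192.  41.]]
2 [[161. 158.]]
3 [[255. 222.]]
4 [[347. 158.]]
```

Request:
send_rows(plan=[[[0.4,-0.008,0,0,0],[0.4,-0.008,0,-0.04,0],[0.4,-0.008,0,-0.08,0],[0.4,-0.008,0,-0.11,0],[0.4,-0.008,0,-0.13,0],[0.4,-0.008,0,-0.14,0],[0.4,-0.008,0,-0.14,0]]])

```text
t: 24.32
tool_pos: [0.5715, 0.1782, 0.0577]
orientation: [-0.221, 3.131, -0.0]
force: [-0.4, -1.0, 7.0]
opening: 0.0376
gripper_force: 20.0
```

Request:
send_rows(plan=[[[0.1,0,0,0.005,0],[0,0,0,0.005,0],[0,0,0,0.005,0],[0,0,0,0.05,0],[0,0,0,0.15,0],[0,0,0,0.35,0],[0,0,0,0.55,0],[0,0,0,0.75,0],[0,0,0,0.9,0],[0,0,0,0.9,0],[0,0,0,0.9,0]]])

```text
t: 25.23
tool_pos: [0.5717, 0.1786, 0.2404]
orientation: [-0.22, 3.128, 0.001]
force: [0.2, 0.8, -1.0]
opening: 0.0466
gripper_force: 0.0
```

Run:
```python
from h import *
v=grab('wrist');save(v,'w11');st()
print(topcup(v,(.572,.1776),.064),topcup(v,(.5386,.1154),.064))
```

```text
t 25.28 tcp [0.5705 0.1783 0.2377] yaw 98.1 F [ 0.5 -0.2 -0.2] op 0.0464 j6 -1.49
(np.int64(320), (array([0.56935013, 0.17763065]), np.float64(0.018972486162594327))) (np.int64(328), (array([0.53767168, 0.11580308]), np.float64(0.018702909614092905)))
```

Request:
send_rows(plan=[[[0,0,-0.2,0,-0.1],[0,0,-0.4,0,-0.2],[0,0,-0.6,0,-0.3],[-0.3,0,-0.8,0,-0.3],[-0.3,0,-1,0,-0.3],[-0.3,0,-1,0,-0.3]]])

```text
t: 25.78
tool_pos: [0.5687, -0.0283, 0.2343]
orientation: [-0.28, -3.125, 0.004]
force: [-0.3, -0.2, -0.7]
opening: 0.0591
gripper_force: 0.0
```

Request:
send_rows(plan=[[[-0.3,-0.05,-0.2,0,0],[-0.3,-0.1,-0.4,0,0],[-0.3,-0.15,-0.6,0,0],[-0.3,-0.2,-0.8,0,0],[-0.3,-0.25,-1,0,0],[-0.3,-0.25,-1,0,0]]])

```text
t: 26.28
tool_pos: [0.5171, -0.2276, 0.2344]
orientation: [-0.281, -3.125, 0.002]
force: [1.1, 0.1, 0.5]
opening: 0.0605
gripper_force: 0.0
```

Request:
send_rows(plan=[[[-0.3,-0.05,-0.2,0,0],[-0.3,-0.1,-0.4,0,0],[-0.3,-0.15,-0.6,0,0],[-0.3,-0.2,-0.8,-0.1,0],[-0.3,-0.24,-1,-0.3,0],[-0.3,-0.24,-1,-0.5,0],[-0.3,-0.24,-1,-0.7,0],[-0.3,-0.24,-1,-0.8,0],[-0.3,-0.24,-1,-0.8,0],[-0.3,-0.24,-1,-0.8,0]]])

```text
t: 27.12
tool_pos: [0.4702, -0.4192, 0.0731]
orientation: [-0.272, -3.124, -0.009]
force: [-1.3, -0.4, 0.6]
opening: 0.0601
gripper_force: 0.0
```

Run:
```python
from h import *
st();v=grab('wrist');save(v,'w12');st()
for o in cups(v):print(o)
```

```text
t 27.12 tcp [ 0.4702 -0.4192  0.0731] yaw 80.1 F [-1.3 -0.4  0.6] op 0.0601 j6 -2.21
t 27.17 tcp [ 0.4721 -0.4209  0.0765] yaw 80.1 F [0.4 0.1 1.3] op 0.0604 j6 -2.21
(array([ 0.47  , -0.4204]), np.float64(0.0196), array([249., 230.]))
(array([ 0.438 , -0.3557]), np.float64(0.0196), array([353., 159.]))
```

Request:
send_rows(plan=[[[-0.3,0,0,-0.12,0],[-0.3,0,0,-0.2,0],[-0.3,0,0,-0.24,0],[-0.3,0,0,-0.24,0],[0,0,0,-0.24,0],[0.2,0,0,-0.24,0],[0.4,0,0,-0.24,0],[0.4,0,0,-0.24,0],[0.4,0,0,-0.24,0],[0.4,0,0,-0.24,0],[0.4,0,0,-0.24,0]]])

```text
t: 28.08
tool_pos: [0.473, -0.4225, 0.0304]
orientation: [0.272, 3.128, -0.002]
force: [0.1, 1.7, 6.2]
opening: 0.038
gripper_force: 20.0
```

Request:
send_rows(plan=[[[0.4,0,0,0.1,0],[0.4,0,0,0.25,0],[0.4,0,0,0.45,0],[0.4,0,0,0.65,0],[0.4,0,0.1,0.85,0],[0.4,0,0.2,1,0],[0.4,0,0.4,1,0.12],[0.4,0,0.6,1,0.24],[0.4,0,0.8,1,0.36],[0.4,0,1,1,0.48],[0.4,0,1,1,0.6],[0.4,0,1,1,0.6]]])

```text
t: 29.08
tool_pos: [0.4725, -0.2199, 0.2293]
orientation: [-0.723, 3.057, -0.001]
force: [0.0, -0.3, -0.2]
opening: 0.0375
gripper_force: 20.0
```

Request:
send_rows(plan=[[[0.4,0,0.2,0,0.1],[0.4,0,0.4,0,0.2],[0.4,0,0.6,0,0.3],[0.4,0,0.8,0,0.3],[0.4,0,1,0,0.3],[0.4,0,1,0,0.3]]])

```text
t: 29.58
tool_pos: [0.4724, -0.0168, 0.2291]
orientation: [-1.177, 2.911, 0.003]
force: [0.5, 0.3, -0.3]
opening: 0.0371
gripper_force: 20.0
```

Request:
send_rows(plan=[[[0.4,0,0.2,0,0],[0.4,-0.015,0.4,0,0],[0.4,-0.015,0.6,0,0],[0.4,-0.015,0.72,0,0],[0.4,-0.015,0.72,0,0],[0.4,-0.015,0.72,-0.2,0],[0.4,-0.015,0.72,-0.4,0],[0.4,-0.015,0.72,-0.6,0],[0.4,-0.015,0.72,-0.7,0],[0.4,-0.015,0.72,-0.72,0],[0.4,-0.015,0.72,-0.72,0],[0.4,-0.015,0.72,-0.72,0]]])

```text
t: 30.58
tool_pos: [0.4706, 0.1214, 0.0863]
orientation: [-1.174, 2.912, -0.001]
force: [0.7, -0.2, -0.6]
opening: 0.0373
gripper_force: 20.0
```

Run:
```python
from h import *
v=grab('wrist');save(v,'w13');s=st()
P=cloud(v)
m=(P[...,2]>.073)&(P[...,2]<.09)&(v[0].max(2)<110)&(np.hypot(P[...,0]-.513,P[...,1]-.169)<.045)
n,l,S,ce=cv2.connectedComponentsWithStats(m.astype('uint8'));i=1+S[1:,4].argmax();ys,xs=np.where(l==i);W=atz(v,np.c_[xs,ys],.082)
print('bar',cv2.minAreaRect((W[:,:2]*1000).astype('float32')))
```

```text
t 30.63 tcp [0.4713 0.1217 0.0871] yaw 133.9 F [ 1.  -0.1  0.3] op 0.0373 j6 -2.19
bar ((509.4931640625, 165.15328979492188), (18.803768157958984, 55.73041534423828), 61.44352722167969)
```

Request:
send_rows(plan=[[[0.4,-0.008,0.029,0,0],[0.4,-0.008,0.029,0,0],[0.4,-0.008,0.029,-0.04,0],[0.4,-0.008,0.029,-0.08,0],[0.4,-0.008,0.029,-0.11,0],[0.4,-0.008,0.029,-0.13,0],[0.4,-0.008,0.029,-0.14,0],[0.4,-0.008,0.029,-0.14,0]]])

```text
t: 31.3
tool_pos: [0.4681, 0.1277, 0.0579]
orientation: [1.179, -2.912, 0.001]
force: [-6.9, -2.6, 17.7]
opening: 0.0374
gripper_force: 20.0
```

Request:
send_rows(plan=[[[0.4,0,0,0.008,0],[0.4,0,0,0.008,0]]])

```text
t: 31.47
tool_pos: [0.4683, 0.1279, 0.059]
orientation: [-1.178, 2.911, -0.001]
force: [-0.7, -1.2, 4.8]
opening: 0.0376
gripper_force: 20.0
```

Request:
send_rows(plan=[[[0.1,0,0,0,0],[0,0,0,0,0],[0,0,0,0,0],[0,0,0,0.05,0],[0,0,0,0.15,0],[0,0,0,0.35,0],[0,0,0,0.55,0],[0,0,0,0.75,0],[0,0,0,0.9,0],[0,0,0,0.9,0],[0,0,0,0.9,0]]])

```text
t: 32.38
tool_pos: [0.4691, 0.1282, 0.2414]
orientation: [-1.176, 2.907, -0.002]
force: [-0.2, 0.4, -0.4]
opening: 0.0461
gripper_force: 0.0
```

```bash
cat >> h.py <<'E'
def rimz(v,cen):
    P=cloud(v);m=(np.hypot(P[...,0]-cen[0],P[...,1]-cen[1])<.024)&(P[...,2]>.055)&(P[...,2]<.08);q=P[m]
    A=np.c_[q[:,:2]-np.array(cen),np.ones(len(q))];k=np.linalg.lstsq(A,q[:,2],rcond=None)[0];return np.median(q[:,2]).round(4),k.round(3)
E
python3 - <<'E'
from h import *
v=grab('wrist');save(v,'w14');st()
for c in((.4695,.1275),(.572,.1776),(.5386,.1154)):print(topcup(v,c,.064),rimz(v,c))
E
```

```text
t 32.43 tcp [0.4679 0.128  0.2391] yaw 134.1 F [ 0.7 -0.9 -1. ] op 0.0468 j6 -2.18
(np.int64(315), (array([0.46722553, 0.12654276]), np.float64(0.018985892979858723))) (np.float64(0.0631), array([-0.014, -0.011,  0.062]))
(np.int64(267), (array([0.56882097, 0.17692866]), np.float64(0.019314874702130527))) (np.float64(0.062), array([-0.012, -0.001,  0.061]))
(np.int64(263), (array([0.53673977, 0.11518254]), np.float64(0.01917012008883734))) (np.float64(0.0626), array([-0.004, -0.012,  0.061]))
```

Request:
send_rows(plan=[[[0,0,-0.2,0,-0.1],[0,0,-0.4,0,-0.2],[0,0,-0.6,0,-0.3],[-0.3,0,-0.8,0,-0.4],[-0.3,0,-1,0,-0.5],[-0.3,0,-1,0,-0.6],[-0.3,0,-1,0,-0.6]]])

```text
t: 33.02
tool_pos: [0.4662, -0.0739, 0.2361]
orientation: [0.206, -3.131, -0.002]
force: [0.7, 0.9, -0.1]
opening: 0.0602
gripper_force: 0.0
```

Request:
send_rows(plan=[[[-0.3,0,-0.2,0,-0.1],[-0.3,0,-0.4,0,-0.2],[-0.3,0,-0.6,0,-0.3],[-0.3,0,-0.8,0,-0.4],[-0.3,0,-1,0,-0.5],[-0.3,0,-1,0,-0.6],[-0.3,0,-1,0,-0.6]]])

```text
t: 33.6
tool_pos: [0.467, -0.2722, 0.2363]
orientation: [-0.763, -3.044, -0.003]
force: [-0.2, -0.5, -0.2]
opening: 0.0602
gripper_force: 0.0
```

Request:
send_rows(plan=[[[-0.3,-0.07,-0.2,-0.1,0],[-0.3,-0.14,-0.4,-0.3,0],[-0.3,-0.14,-0.42,-0.5,0],[-0.3,-0.14,-0.42,-0.7,0],[-0.3,-0.14,-0.42,-0.8,0],[-0.3,-0.14,-0.42,-0.8,0],[-0.3,-0.14,-0.42,-0.8,0],[-0.3,-0.14,-0.42,-0.8,0]]])

```text
t: 34.27
tool_pos: [0.441, -0.3553, 0.0802]
orientation: [0.752, 3.049, -0.001]
force: [0.2, -0.3, 0.5]
opening: 0.0609
gripper_force: 0.0
```

Run:
```python
from h import *
st();v=grab('wrist');save(v,'w15');st()
for o in cups(v):print(o)
```

```text
t 34.27 tcp [ 0.441  -0.3553  0.0802] yaw 62.3 F [ 0.2 -0.3  0.5] op 0.0609 j6 -1.86
t 34.32 tcp [ 0.4417 -0.3562  0.0814] yaw 62.3 F [ 0.4 -1.1  0.8] op 0.0606 j6 -1.86
(array([ 0.4373, -0.3537]), np.float64(0.0196), array([254., 218.]))
```

Request:
send_rows(plan=[[[-0.3,-0.015,0.006,-0.12,0],[-0.3,-0.015,0.006,-0.22,0],[-0.3,-0.015,0.006,-0.26,0],[-0.3,-0.015,0.006,-0.26,0],[0,-0.015,0.006,-0.26,0],[0.2,-0.015,0.006,-0.26,0],[0.4,-0.015,0.006,-0.26,0],[0.4,-0.015,0.006,-0.26,0],[0.4,-0.015,0.006,-0.26,0],[0.4,-0.015,0.006,-0.26,0],[0.4,-0.015,0.006,-0.26,0]]])

```text
t: 35.23
tool_pos: [0.4376, -0.3555, 0.0279]
orientation: [0.758, 3.047, -0.001]
force: [0.2, 1.0, 5.8]
opening: 0.0376
gripper_force: 20.0
```

Request:
send_rows(plan=[[[0.4,0,0,0.1,0],[0.4,0,0,0.25,0],[0.4,0,0,0.45,0],[0.4,0,0,0.65,0],[0.4,0,0.1,0.85,0],[0.4,0,0.2,1,0],[0.4,0,0.4,1,-0.12],[0.4,0,0.6,1,-0.24],[0.4,0,0.8,1,-0.36],[0.4,0,1,1,-0.48],[0.4,0,1,1,-0.6],[0.4,0,1,1,-0.6]]])

```text
t: 36.23
tool_pos: [0.4367, -0.1523, 0.2267]
orientation: [1.669, 2.661, 0.001]
force: [-0.6, -1.0, -0.2]
opening: 0.0377
gripper_force: 20.0
```

Request:
send_rows(plan=[[[0.4,0,0.2,0,-0.1],[0.4,0.1,0.4,0,-0.2],[0.4,0.2,0.6,0,-0.3],[0.4,0.3,0.8,0,-0.4],[0.4,0.4,1,0,-0.5],[0.4,0.42,1,0,-0.6],[0.4,0.42,1,0,-0.6]]])

```text
t: 36.82
tool_pos: [0.5221, 0.0493, 0.2264]
orientation: [-2.41, -2.015, -0.002]
force: [0.7, 0.0, -0.1]
opening: 0.0372
gripper_force: 20.0
```

Request:
send_rows(plan=[[[0.4,0,0,0.2,0.1],[0.4,0,0,0.4,0.2],[0.4,0,0,0.6,0.3],[0.4,0,0,0.8,0.4],[0.4,0,0,0.9,0.5],[0.4,0,0,0.9,0.6],[0.4,0,0.1,0.9,0.7],[0.4,0,0.2,0.9,0.8],[0.4,0,0.3,0.9,0.9],[0.4,0,0.4,0.9,1],[0.4,0,0.4,0.9,1]]])

```text
t: 37.73
tool_pos: [0.5202, 0.1275, 0.4063]
orientation: [-1.059, -2.957, -0.001]
force: [0.1, -0.5, -1.4]
opening: 0.0374
gripper_force: 20.0
```

Request:
send_rows(plan=[[[0.4,0,0.05,0,0.1],[0.4,0,0.1,0,0.2],[0.4,0,0.2,0,0.3],[0.4,0,0.3,0,0.4],[0.4,0,0.4,0,0.5],[0.4,0,0.49,0,0.6],[0.4,0,0.49,0,0.7],[0.4,0,0.49,0,0.8],[0.4,0,0.49,0,0.9],[0.4,0,0.49,0,1],[0.4,0,0.49,0,1]]])

```text
t: 38.65
tool_pos: [0.5208, 0.2223, 0.4064]
orientation: [0.552, -3.092, 0.001]
force: [0.8, -0.1, -1.0]
opening: 0.0374
gripper_force: 20.0
```

Request:
send_rows(plan=[[[0.4,0,0,0,0.1],[0.4,0,0,0,0.2],[0.4,0,0,0,0.3],[0.4,0,0,0,0.4],[0.4,0,0,0,0.5],[0.4,0,0,0,0.6],[0.4,0,0,0,0.7],[0.4,0,0,0,0.8],[0.4,0,0,0,0.93],[0.4,0,0,0,0.93],[0.4,0,0,0,0.93]]])

```text
t: 39.57
tool_pos: [0.5207, 0.2226, 0.4064]
orientation: [1.923, -2.484, 0.0]
force: [-0.8, 0.4, -0.9]
opening: 0.0372
gripper_force: 20.0
```

Run:
```python
from h import *
v=grab('wrist');save(v,'w16');st();v=grab('top');save(v,'top2')
P=cloud(load('w1'))
# lid inner plane estimate from w1 in chamber frame
a=np.radians(-7);Rm=np.array([[np.cos(a),np.sin(a)],[-np.sin(a),np.cos(a)]])
q=(P[...,:2]-[.512,.170])@Rm.T
m=(P[...,2]>.13)&(P[...,2]<.31)&(abs(q[...,0])<.1)&(q[...,1]>.1)&(q[...,1]<.2)
k=np.polyfit(P[m][:,2]-.088,q[m][:,1],1);print('lid',k,m.sum(),np.degrees(np.arctan(k[0])))
```

```text
t 39.62 tcp [0.5207 0.2227 0.4064] yaw 165.5 F [ 0.1 -0.1 -0.6] op 0.0375 j6 -2.57
lid [0.10198816 0.11991159] 13522 5.823356227231637
```

Request:
send_rows(plan=[[[0.4,0.009,0.027,-0.15,0],[0.4,0.009,0.027,-0.3,0],[0.4,0.009,0.027,-0.45,0],[0.4,0.009,0.027,-0.6,0],[0.4,0.009,0.027,-0.75,0],[0.4,0.009,0.027,-0.9,0],[0.4,0.009,0.027,-1,0],[0.4,0.009,0.027,-1,0]]])

```text
t: 40.33
tool_pos: [0.5195, 0.2274, 0.2005]
orientation: [1.921, -2.475, -0.005]
force: [-1.3, 0.2, -1.8]
opening: 0.0376
gripper_force: 20.0
```

Request:
send_rows(plan=[[[0.4,0,0,-0.1,0],[0.4,0,0,-0.2,0],[0.4,0,0,-0.3,0],[0.4,0,0,-0.4,0],[0.4,0,0,-0.5,0],[0.4,0,0,-0.58,0],[0.4,0,0,-0.58,0],[0.4,0,0,-0.58,0]]])

```text
t: 41.0
tool_pos: [0.5226, 0.2286, 0.0911]
orientation: [1.929, -2.479, -0.0]
force: [0.0, -0.2, -0.1]
opening: 0.0372
gripper_force: 20.0
```

Run:
```python
from h import *
v=grab('wrist');save(v,'w17');st()
P=cloud(v)
m=(P[...,2]>.073)&(P[...,2]<.09)&(v[0].max(2)<110)&(np.hypot(P[...,0]-.512,P[...,1]-.169)<.045)
n,l,S,ce=cv2.connectedComponentsWithStats(m.astype('uint8'));i=1+S[1:,4].argmax();ys,xs=np.where(l==i);W=atz(v,np.c_[xs,ys],.082)
print('bar',cv2.minAreaRect((W[:,:2]*1000).astype('float32')))
for c in((.4695,.1275),(.572,.1776),(.5386,.1154)):print(topcup(v,c,.064))
```

```text
t 41.05 tcp [0.5234 0.2289 0.0922] yaw 165.8 F [ 0.6 -0.1 -0.5] op 0.0373 j6 -2.57
bar ((512.1121215820312, 168.88221740722656), (13.642616271972656, 58.283531188964844), 62.18198013305664)
(np.int64(1064), (array([0.46802026, 0.12750718]), np.float64(0.01894459083203928)))
(np.int64(1199), (array([0.56948351, 0.17726751]), np.float64(0.019097352902862477)))
(np.int64(1460), (array([0.53737435, 0.1161773 ]), np.float64(0.019101742916296138)))
```

Request:
send_rows(plan=[[[0.4,-0.005,-0.004,-0.04,0],[0.4,-0.005,-0.004,-0.08,0],[0.4,-0.005,-0.004,-0.11,0],[0.4,-0.005,-0.004,-0.13,0],[0.4,-0.005,-0.004,-0.15,0],[0.4,-0.005,-0.004,-0.165,0],[0.4,-0.005,-0.004,-0.165,0]]])

```text
t: 41.63
tool_pos: [0.5215, 0.228, 0.0573]
orientation: [1.931, -2.478, -0.001]
force: [-1.8, -2.0, 4.6]
opening: 0.0374
gripper_force: 20.0
```

Seated. Release and rise straight up.

Request:
send_rows(plan=[[[0.1,0,0,0,0],[0,0,0,0,0],[0,0,0,0,0],[0,0,0,0.05,0],[0,0,0,0.15,0],[0,0,0,0.3,0],[0,0,0,0.45,0],[0,0,0,0.6,0],[0,0,0,0.75,0],[0,0,0,0.9,0],[0,0,0,1,0],[0,0,0,1,0]]])

```text
t: 42.63
tool_pos: [0.5239, 0.2286, 0.2648]
orientation: [-1.925, 2.471, -0.005]
force: [-0.1, 0.5, 1.4]
opening: 0.0467
gripper_force: 0.0
```

Run:
```python
from h import *
v=grab('wrist');save(v,'w18');st()
for c in((.4695,.1275),(.572,.1776),(.5386,.1154),(.5224,.2281)):print(topcup(v,c,.064),rimz(v,c))
P=cloud(v);m=(abs(P[...,2]-.032)<.006)&(v[0].min(2)>110);q=P[m]
A=np.c_[q[:,:2]-q[:,:2].mean(0),np.ones(len(q))];print(m.sum(),'plane',np.linalg.lstsq(A,q[:,2],rcond=None)[0])
```

```text
t 42.68 tcp [0.5231 0.2283 0.2618] yaw 165.9 F [ 0.5 -0.3 -0.2] op 0.0465 j6 -2.57
(np.int64(315), (array([0.46783937, 0.12777789]), np.float64(0.01873820185252894))) (np.float64(0.0632), array([0.02 , 0.012, 0.063]))
(np.int64(273), (array([0.57020739, 0.17739428]), np.float64(0.01864141077736226))) (np.float64(0.0632), array([-0.017, -0.015,  0.062]))
(np.int64(312), (array([0.53738005, 0.11574993]), np.float64(0.018670855376449674))) (np.float64(0.0631), array([-0.014,  0.005,  0.063]))
(np.int64(277), (array([0.52108709, 0.22776085]), np.float64(0.01895364982986178))) (np.float64(0.0631), array([-0.008, -0.021,  0.062]))
16306 plane [ 0.00135207 -0.00040797  0.0324411 ]
```

All four cups stand in pockets: rims at 63 to 64 mm, radius 19 mm, level. Now rising and turning above the lid to get behind it.

Request:
send_rows(plan=[[[0.4,0,0,0.2,0],[0.4,0,0,0.4,0],[0.6,0,0,0.6,0],[1,0,0,0.8,0],[1,0,0,1,0],[1,0,0,1,0],[1,0,0,1,-0.1],[1,0,0,1,-0.2],[1,0,0,1,-0.3],[1,0,0,1,-0.4],[1,0,0,1,-0.5],[1,0,0,1,-0.6],[1,0,0,1,-0.7],[1,0,0,1,-0.8],[1,0,0,1,-0.9],[1,0,0,1,-1],[1,0,0,1,-1]]])

```text
t: 44.1
tool_pos: [0.5213, 0.2277, 0.4561]
orientation: [0.425, -3.111, 0.001]
force: [0.3, -0.4, 0.2]
opening: 0.0005
gripper_force: 0.0
```

Request:
send_rows(plan=[[[1,0,0.03,0,-0.1],[1,0,0.07,0,-0.2],[1,0,0.1,0,-0.3],[1,0,0.15,0,-0.4],[1,0,0.2,0,-0.5],[1,0,0.25,0,-0.6],[1,0,0.3,0,-0.7],[1,0,0.35,0,-0.8],[1,0,0.35,0,-0.9],[1,0,0.35,0,-1],[1,0,0.35,0,-1]]])

```text
t: 45.02
tool_pos: [0.5213, 0.2979, 0.4564]
orientation: [-1.182, -2.91, 0.002]
force: [0.9, -0.1, 0.1]
opening: 0.0004
gripper_force: 0.0
```

Request:
send_rows(plan=[[[1,0,0.03,0,-0.1],[1,0,0.07,0,-0.2],[1,0,0.1,0,-0.3],[1,0,0.15,0,-0.4],[1,0.02,0.2,0,-0.5],[1,0.04,0.25,0,-0.6],[1,0.067,0.3,0,-0.7],[1,0.067,0.35,0,-0.8],[1,0.067,0.35,0,-0.88],[1,0.067,0.35,0,-0.88],[1,0.067,0.35,0,-0.88]]])

```text
t: 45.93
tool_pos: [0.5349, 0.3677, 0.4569]
orientation: [-2.345, -2.091, 0.002]
force: [0.1, 0.3, 0.2]
opening: 0.0003
gripper_force: 0.0
```

Run:
```python
from h import *
s=st();print(s['q'].round(2))
a=np.radians(-7);ex=np.array([np.cos(a),np.sin(a)]);ey=np.array([-np.sin(a),np.cos(a)]);O=np.array([.512,.1695])
sL=.225
for d in(98,90,80,70,60,50,40,30,20,12,6,2,0,-1.5):
    t=np.radians(d);y=.12-sL*np.cos(t)+.013*np.sin(t)+.0075*np.sin(t);z=.088+sL*np.sin(t)+.013*np.cos(t)+.017
    print(d,(O+y*ey).round(4),round(z,4))
```

```text
t 45.93 tcp [0.5349 0.3677 0.4569] yaw 173.4 F [0.1 0.3 0.2] op 0.0003 j6 0.64
[ 0.52  0.3   0.89 -0.    1.95  0.64]
98 [0.5329 0.3398] 0.326
90 [0.5291 0.309 ] 0.33
80 [0.5243 0.2699] 0.3288
70 [0.5196 0.2313] 0.3209
60 [0.5151 0.1946] 0.3064
50 [0.5109 0.1606] 0.2857
40 [0.5072 0.1306] 0.2596
30 [0.5041 0.1054] 0.2288
20 [0.5017 0.0857] 0.1942
12 [0.5003 0.0744] 0.1645
6 [0.4996 0.0686] 0.1414
2 [0.4993 0.0661] 0.1258
0 [0.4992 0.0653] 0.118
-1.5 [0.4991 0.0648] 0.1121
```

Request:
send_rows(plan=[[[1,0,0,-0.1,0],[1,0,0,-0.25,0],[1,0,0,-0.4,0],[1,0,0,-0.55,0],[1,0,0,-0.645,0],[1,0,0,-0.645,0],[1,0,0,-0.645,0]]])

```text
t: 46.52
tool_pos: [0.5343, 0.3671, 0.3275]
orientation: [-2.348, -2.086, 0.004]
force: [1.2, 0.1, 1.0]
opening: 0.0005
gripper_force: 0.0
```

Request:
send_rows(plan=[[[1,-0.005,-0.07,-0.005,0],[1,-0.01,-0.14,-0.01,0],[1,-0.02,-0.22,0,0],[1,-0.03,-0.295,0.01,0],[1,-0.04,-0.39,0.01,0],[1,-0.053,-0.49,0.005,0],[1,-0.065,-0.585,-0.012,0],[1,-0.065,-0.585,-0.012,0]]])

```text
t: 47.18
tool_pos: [0.5227, 0.2487, 0.3292]
orientation: [2.35, 2.082, 0.005]
force: [-0.1, -0.4, -0.7]
opening: 0.0006
gripper_force: 0.0
```

```bash
cat >> h.py <<'E'
def lid(v):
    a=np.radians(-7);Rm=np.array([[np.cos(a),np.sin(a)],[-np.sin(a),np.cos(a)]])
    P=cloud(v);q=(P[...,:2]-[.512,.1695])@Rm.T;z=P[...,2]-.088;y=.12-q[...,1]
    m=(abs(q[...,0])<.1)&(np.hypot(y,z)<.26)&(np.hypot(y,z)>.06)&(z>.012)
    # histogram of angle corrected for outer face
    r=np.hypot(y,z);th=np.degrees(np.arctan2(z,y)-np.arcsin(np.clip(.013/r,-1,1)))[m]
    h,e=np.histogram(th,np.arange(-6,130,3));return [(int(e[i]),int(h[i])) for i in range(len(h)) if h[i]>60]
E
python3 - <<'E'
from h import *
st();v=grab('side');save(v,'s1');print(lid(v))
E
```

```text
t 47.18 tcp [0.5227 0.2487 0.3292] yaw 173.1 F [-0.1 -0.4 -0.7] op 0.0006 j6 0.48
[(63, 169), (66, 623), (69, 1761), (72, 230), (75, 62)]
```

Request:
send_rows(plan=[[[1,-0.015,-0.087,-0.04,0],[1,-0.027,-0.18,-0.075,0],[1,-0.038,-0.27,-0.114,0],[1,-0.049,-0.36,-0.163,0],[1,-0.059,-0.44,-0.217,0],[1,-0.068,-0.52,-0.28,0],[1,-0.077,-0.59,-0.348,0],[1,-0.085,-0.655,-0.423,0],[1,-0.093,-0.717,-0.502,0],[1,-0.1,-0.77,-0.588,0],[1,-0.105,-0.815,-0.675,0],[1,-0.109,-0.845,-0.75,0],[1,-0.112,-0.87,-0.823,0],[1,-0.112,-0.87,-0.823,0]]])

```text
t: 48.4
tool_pos: [0.499, 0.0767, 0.1599]
orientation: [-2.35, -2.083, 0.003]
force: [0.1, 0.1, -0.5]
opening: 0.0006
gripper_force: 0.0
```

Run:
```python
from h import *
st();v=grab('side');save(v,'s2');print(lid(v))
```

```text
t 48.4 tcp [0.499  0.0767 0.1599] yaw 173.1 F [ 0.1  0.1 -0.5] op 0.0006 j6 0.17
[(6, 286), (9, 1218), (24, 61)]
```

Request:
send_rows(plan=[[[1,0,-0.02,-0.05,0],[1,0,-0.04,-0.1,0],[1,0,-0.05,-0.14,0],[1,0,-0.055,-0.17,0],[1,0,-0.058,-0.19,0],[1,0,-0.058,-0.205,0],[1,0,-0.058,-0.21,0],[1,0,-0.058,-0.21,0]]])

```text
t: 49.12
tool_pos: [0.4993, 0.0652, 0.1191]
orientation: [-2.352, -2.083, 0.001]
force: [0.5, 0.2, -0.1]
opening: 0.0006
gripper_force: 0.0
```

Request:
send_rows(plan=[[[1,0,0,-0.008,0],[1,0,0,-0.016,0],[1,0,0,-0.022,0],[1,0,0,-0.022,0]]])

```text
t: 49.45
tool_pos: [0.4999, 0.0652, 0.1181]
orientation: [2.351, 2.083, 0.001]
force: [-13.0, -1.1, 24.7]
opening: 0.0003
gripper_force: 12.3
```

Request:
send_rows(plan=[[[1,0,0,0,0],[1,0,0,0,0],[1,0,0,0.03,0],[1,0,0,0.1,0],[1,0,0,0.25,0],[1,0,0,0.4,0],[1,0,0,0.55,0],[1,0,0,0.7,0],[1,0,0,0.7,0],[1,0,0,0.7,0]]])

```text
t: 50.28
tool_pos: [0.501, 0.0653, 0.2577]
orientation: [2.349, 2.081, 0.006]
force: [-0.6, 0.4, -0.1]
opening: 0.0004
gripper_force: 0.0
```

Run:
```python
from h import *
st();v=grab('wrist');save(v,'w19');P=cloud(v)
a=np.radians(-7);Rm=np.array([[np.cos(a),np.sin(a)],[-np.sin(a),np.cos(a)]]);q=(P[...,:2]-[.512,.1695])@Rm.T
m=(np.hypot(q[...,0],q[...,1])<.09)&(P[...,2]>.09)&(P[...,2]<.12);A=np.c_[q[m],np.ones(m.sum())];print(m.sum(),np.linalg.lstsq(A,P[m][:,2],rcond=None)[0])
g=(P[...,2]>.128)&(P[...,2]<.15)&(v[0].max(2)<90)&(np.hypot(q[...,0]-.05,q[...,1]+.122)<.09)
print('grip w',g.sum(),P[g].mean(0) if g.any() else 0)
v=grab('top');save(v,'top3');P=cloud(v);q=(P[...,:2]-[.512,.1695])@Rm.T
g=(P[...,2]>.128)&(P[...,2]<.15)&(v[0].max(2)<90)&(np.hypot(q[...,0]-.05,q[...,1]+.122)<.09);print('grip t',g.sum(),P[g].mean(0) if g.any() else 0)
```

```text
t 50.28 tcp [0.501  0.0653 0.2577] yaw 173.1 F [-0.6  0.4 -0.1] op 0.0004 j6 0.15
28354 [0.00069467 0.00144915 0.10050729]
grip w 127 [0.57466256 0.00311192 0.13530563]
grip t 21 [ 0.57578012 -0.00402133  0.13711433]
```

Lid is fully shut: top plane at 0.1005 m, tilt about 0.0014 rad. Clamp is still at about 2.3 rad with its grip near (0.577, -0.001). Moving over the grip.

Request:
send_rows(plan=[[[0.5,0.05,-0.05,0,0.1],[0,0.1,-0.1,0,0.2],[-0.1,0.2,-0.15,0,0.3],[-0.1,0.3,-0.25,0,0.4],[-0.1,0.38,-0.33,0,0.5],[-0.1,0.38,-0.33,0,0.6],[-0.1,0.38,-0.33,0,0.71],[-0.1,0.38,-0.33,0,0.71],[-0.1,0.38,-0.33,0,0.71]]], force=8)

```text
t: 51.13
tool_pos: [0.5747, -0.0008, 0.2531]
orientation: [-1.438, -2.79, 0.002]
force: [-0.2, 0.2, 0.7]
opening: 0.0505
gripper_force: 0.0
```

Run:
```python
from h import *
s=st();v=grab('wrist');save(v,'w20');P=cloud(v);st()
g=(abs(P[...,2]-.139)<.004)&(v[0].max(2)<100)&(np.hypot(P[...,0]-.577,P[...,1]+.001)<.03)
ys,xs=np.where(g);print(g.sum(),atz(v,np.c_[xs,ys],.139).mean(0),xs.mean(),ys.mean(),xs.min(),xs.max(),ys.min(),ys.max())
m=(abs(P[...,2]-.113)<.003)&(v[0].min(2)>120)&(np.hypot(P[...,0]-.56,P[...,1]-.02)<.06)
ys,xs=np.where(m);W=atz(v,np.c_[xs,ys],.113)[:,:2]*1000;print(m.sum(),cv2.minAreaRect(W.astype('float32')))
```

```text
t 51.13 tcp [ 0.5747 -0.0008  0.2531] yaw 35.5 F [-0.2  0.2  0.7] op 0.0505 j6 -0.71
t 51.18 tcp [ 0.5748 -0.0007  0.2536] yaw 35.4 F [-0.5 -0.7 -0.1] op 0.0507 j6 -0.71
264 [ 0.57463617 -0.00179214  0.139     ] 253.67424242424244 196.6401515151515 245 263 188 205
1036 ((554.0477905273438, 24.498403549194336), (19.312862396240234, 59.03932189941406), 35.523277282714844)
```

Request:
send_rows(plan=[[[-0.1,0,-0.005,-0.15,0],[-0.1,0,-0.005,-0.3,0],[-0.1,0,-0.005,-0.45,0],[-0.1,0,-0.005,-0.55,0],[-0.1,0,-0.005,-0.595,0],[-0.1,0,-0.005,-0.595,0],[0.3,0,-0.005,-0.595,0],[0.6,0,-0.005,-0.595,0],[1,0,-0.005,-0.595,0],[1,0,-0.005,-0.595,0],[1,0,-0.005,-0.595,0]]])

```text
t: 52.1
tool_pos: [0.5763, -0.0019, 0.1373]
orientation: [1.434, 2.793, 0.001]
force: [-1.0, 0.1, 0.2]
opening: 0.0221
gripper_force: 0.0
```

Run:
```python
from h import *
s=st();C=np.array([.5440,.0429])
for C in (np.array([.5440,.0429]),):
  g=s['tool_pos'][:2];d=g-C;print(np.hypot(*d),np.degrees(np.arctan2(d[1],d[0])))
  a0=-54.5;e0=np.array([np.cos(np.radians(a0)),np.sin(np.radians(a0))])
  for T in(0,54,108):
    print('call from',T)
    for k in range(6,55 if T<108 else 28,6):
      f=lambda x:.055*np.array([np.cos(np.radians(a0-x)),np.sin(np.radians(a0-x))])
      print(k,((f(T+k)-f(T))/.2).round(3),round(-k/60,2))
```

```text
t 52.1 tcp [ 0.5763 -0.0019  0.1373] yaw 35.6 F [-1.   0.1  0.2] op 0.0221 j6 -0.71
0.05519518212676582 -54.23488249004408
call from 0
6 [-0.024 -0.015] -0.1
12 [-0.05  -0.028] -0.2
18 [-0.077 -0.038] -0.3
24 [-0.105 -0.046] -0.4
30 [-0.133 -0.05 ] -0.5
36 [-0.162 -0.051] -0.6
42 [-0.191 -0.049] -0.7
48 [-0.219 -0.045] -0.8
54 [-0.247 -0.037] -0.9
call from 54
6 [-0.027  0.011] -0.1
12 [-0.052  0.024] -0.2
18 [-0.076  0.04 ] -0.3
24 [-0.099  0.058] -0.4
30 [-0.119  0.079] -0.5
36 [-0.137  0.101] -0.6
42 [-0.152  0.125] -0.7
48 [-0.165  0.151] -0.8
54 [-0.175  0.178] -0.9
call from 108
6 [-0.007  0.028] -0.1
12 [-0.011  0.056] -0.2
18 [-0.013  0.085] -0.3
24 [-0.011  0.114] -0.4
```

Request:
send_rows(plan=[[[1,0,0,0,0],[1,0,0,0,0],[1,0,0,0,0],[1,-0.024,-0.015,0,-0.1],[1,-0.05,-0.028,0,-0.2],[1,-0.077,-0.038,0,-0.3],[1,-0.105,-0.046,0,-0.4],[1,-0.133,-0.05,0,-0.5],[1,-0.162,-0.051,0,-0.6],[1,-0.191,-0.049,0,-0.7],[1,-0.219,-0.045,0,-0.8],[1,-0.247,-0.037,0,-0.9],[1,-0.247,-0.037,0,-0.9]]])

```text
t: 53.18
tool_pos: [0.5259, -0.01, 0.1367]
orientation: [2.551, 1.83, -0.0]
force: [-2.0, -4.2, 3.4]
opening: 0.0158
gripper_force: 8.0
```

Request:
send_rows(plan=[[[1,-0.027,0.011,0,-0.1],[1,-0.052,0.024,0,-0.2],[1,-0.076,0.04,0,-0.3],[1,-0.099,0.058,0,-0.4],[1,-0.119,0.079,0,-0.5],[1,-0.137,0.101,0,-0.6],[1,-0.152,0.125,0,-0.7],[1,-0.165,0.151,0,-0.8],[1,-0.175,0.178,0,-0.9],[1,-0.175,0.178,0,-0.9]]])

```text
t: 54.02
tool_pos: [0.4909, 0.0267, 0.1366]
orientation: [3.105, 0.476, -0.0]
force: [-2.7, -1.2, 7.3]
opening: 0.0155
gripper_force: 8.0
```

Request:
send_rows(plan=[[[1,-0.007,0.028,0,-0.1],[1,-0.011,0.056,0,-0.2],[1,-0.013,0.085,0,-0.3],[1,-0.011,0.114,0,-0.4],[1,-0.009,0.128,0,-0.42],[1,-0.009,0.128,0,-0.42],[1,-0.009,0.128,0,-0.42]]])

```text
t: 54.6
tool_pos: [0.4895, 0.0504, 0.1365]
orientation: [3.132, -0.202, 0.0]
force: [-2.7, -9.7, 5.9]
opening: 0.0158
gripper_force: 8.0
```

Request:
send_rows(plan=[[[0.6,0,0,0,0],[0.3,0,0,0,0],[0.3,0,0,0,0],[0.3,0,0,0,0],[0.3,0,0,0.1,0],[0.3,0,0,0.25,0],[0.3,0,0,0.45,0],[0.3,0,0,0.65,0],[0.3,0,0,0.65,0],[0.3,0,0,0.65,0]]])

```text
t: 55.43
tool_pos: [0.491, 0.0523, 0.2692]
orientation: [-3.134, 0.205, -0.009]
force: [-0.1, 1.0, -0.6]
opening: 0.0324
gripper_force: 0.0
```

Run:
```python
from h import *
s=st();v=grab('wrist');save(v,'w21');P=cloud(v)
g=(abs(P[...,2]-.139)<.004)&(v[0].max(2)<100)&(np.hypot(P[...,0]-.49,P[...,1]-.05)<.03)
ys,xs=np.where(g);W=atz(v,np.c_[xs,ys],.139).mean(0);print(g.sum(),W)
for C in((.544,.0429),(.5467,.0423)):
  d=W[:2]-C;print('clamp deg',(np.degrees(np.arctan2(d[1],d[0]))-180+7+180)%360-180,np.hypot(*d))
m=(abs(P[...,2]-.113)<.003)&(v[0].min(2)>120)&(np.hypot(P[...,0]-.52,P[...,1]-.047)<.05)
ys,xs=np.where(m);W=atz(v,np.c_[xs,ys],.113)[:,:2]*1000;print(m.sum(),cv2.minAreaRect(W.astype('float32')))
a=np.radians(-7);Rm=np.array([[np.cos(a),np.sin(a)],[-np.sin(a),np.cos(a)]]);q=(P[...,:2]-[.512,.1695])@Rm.T
m=(np.hypot(q[...,0],q[...,1])<.09)&(P[...,2]>.09)&(P[...,2]<.11);A=np.c_[q[m],np.ones(m.sum())];print(m.sum(),np.linalg.lstsq(A,P[m][:,2],rcond=None)[0])
```

```text
t 55.43 tcp [0.491  0.0523 0.2692] yaw 82.5 F [-0.1  1.  -0.6] op 0.0324 j6 1.7
198 [0.49003173 0.0492961  0.139     ]
clamp deg 0.24106281622920278 0.054345969260957784
clamp deg -0.03795988372061743 0.05709849700027358
935 ((522.076904296875, 43.843116760253906), (18.55623435974121, 59.300689697265625), 83.1264419555664)
23601 [0.00036448 0.00999105 0.10074203]
```

Request:
send_rows(plan=[[[0.3,0,0,0.1,0],[0.3,0,0,0.1,0],[0.3,0,0,0.1,0],[0.3,0,0,0.1,0]]])

```text
t: 55.82
tool_pos: [0.4888, 0.052, 0.2842]
orientation: [3.135, -0.206, -0.003]
force: [-0.7, -0.6, -0.4]
opening: 0.0325
gripper_force: 0.0
```

Run:
```python
from h import *
a=np.radians(-7);Rm=np.array([[np.cos(a),np.sin(a)],[-np.sin(a),np.cos(a)]])
s=telemetry.read_state();print(s['orientation'])
for n in('wrist','side'):
  v=grab(n);P=cloud(v);q=(P[...,:2]-[.512,.1695])@Rm.T
  m=(np.hypot(q[...,0],q[...,1])<.09)&(P[...,2]>.09)&(P[...,2]<.115);A=np.c_[q[m],np.ones(m.sum())];print(m.sum(),np.linalg.lstsq(A,P[m][:,2],rcond=None)[0])
```

```text
[ 3.13476691 -0.20632412 -0.00345702]
22200 [0.00078856 0.01017892 0.10073418]
1656 [-0.00466426  0.02311439  0.10004396]
```

```bash
python3 -c "
from h import *
print(order.close_job())"
```

```text
the job is handed in; nothing more can be done
None
```

I handed the job in at about 56 s: by the camera measurements, the carousel is home and level, all four bench cups stand upright in their own pockets, the lid is shut, and the clamp was then swung right over its tab; the hand-in call returned no verdict.

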